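# Swing the mould hold-down bar home and pin it

### The arm

A 7-joint arm with a two-finger parallel gripper is mounted at the origin on the work surface. World frame = base frame: x ahead of the robot, y to its left, z up, the work surface at z = 0. Lengths are in mm, angles in rad, forces in N, time in s.
With the tool pointing down it reaches from about 400 to 850 mm from the base axis. Payload 4.4 kg.
Tool frame: the origin (TCP) lies at the very end of the fingers, on their centre line; the grasp point (between the pads) lies 19 mm behind it (env.grip_depth is the z of the grasp point in the tool frame, in mm); z points along the fingers, y is the direction in which the jaws open and shut (so a half turn about z gives the same grasp; the last joint's range is limited). The gripper opens to 94 mm and grips with 3 to 60 N. Pads are 16 mm wide; open, the fingers measure 119 mm over their backs; the gripper's body (75 mm by 177 mm) begins 78 mm behind the grasp point.
Start: joints at [-1.288, 0.628, 0.038, 1.517, -0.027, 0.996, -0.02], TCP at [222.126, 610.884, 172.278] pointing down, gripper open.
Joint ranges: [-3.06, 3.06], [-0.37, 2.12], [-1.25, 1.32], [0.18, 2.47], [-1.1, 4.24], [0.23, 1.98], [-2.94, 2.94]. Speed limits (rad/s): [2.57, 2.57, 3.14, 3.14, 3.14, 3.14, 3.14].

### API

Orientations are given as a unit quaternion [x, y, z, w].
In Python, from cell import sense, grab_frame, get_calibration, env gives the robot as it stands.
- The arm moves only by the tool arm_command, never from a script. Its argument "plan" is a list of rows, each a list of 2 entries, a list of its own where there are three numbers: the shift along the tool's x, y, z in units of 40 mm (1.0 is 40 mm), then the turn, a rotation vector about the tool's x, y, z in units of 6 degrees (1.0 is 6 degrees). In form: [[[dx, dy, dz], [wx, wy, wz]], ...]. A call has 1 to 8 rows; each row shifts and turns the commanded pose from where the row before left it, along the tool's axes as they then stand; what a row does not reach is not made up. A row lasts 1/12 s, in which the tool goes at most 41.7 mm and 7.16 degrees, less where a joint would pass 70% of its speed; a pose out of reach is approached as far as the arm can. A call is refused whole if a number of a shift passes 1 or a number of a turn 1, either way. A call with a gripper value outside its range is refused whole. "grip" is the finger opening in mm, from 0 to 94, set as the call begins (left out, the last holds). The fingers move at their own pace and stop on an object; "squeeze" is the grip in N (left out, the last holds). Time passes only in rows, so rows that do not move let the fingers close. It gives the time, the measured TCP pose, the force and the opening at its end, in the units of the state.
- sense(): the state, without advancing time (a new reading comes with each control period).
- grab_frame(name): name is "scene" or "top"; returns (picture, depth): 400x640x3 uint8, red, green, blue; 400x640 float32, mm along the optical axis (not along the pixel's ray), 0 where there is no reading.
- get_calibration(name): a dict with "camera_matrix" (3x3 intrinsics, pixels), "camera_from_world" (4x4, takes a point from world to camera coordinates). Camera axes: x right, y down, z forward; pixel columns grow to the right and rows downward; lengths in mm; the calibration is good to about 2 mm. A picture is of the moment at which its call begins. get_calibration takes no time and is no camera call.
- env.close_job(): hands the job in, once; it reports no verdict.
The state is a dict: "time": time; "q": joint angles; "joint_velocities": joint speeds; "joint_efforts": joint torques, N m; "tcp_pos": TCP position; "eef_rot": TCP orientation; "wrist_force": force on the tool from outside, world axes, zero at the start; "moment": the same for the moment, N m; "gripper_width": finger opening in mm.
Only numpy, scipy, OpenCV 4.12 (cv2) and the standard library are available. Lean on these libraries where they do the work, as an engineer would, in place of code of your own. Each camera call takes 0.05 s, during which the arm holds its last target.

### The job

Get the press mould held down for work: the long flat bar on the far side of the mould is still open, so swing it about its pivot bolt, its free end passing under the sprung keeper, until it meets the keeper's stop, and press it there firmly with a push of about 15 N to take up the play, without slamming or forcing it. Then take the lock pin from the tool block and drop it fully home through the bar into the bed. Leave the other tools and the glass where they are.

Things in the scene. Friction and masses are not known exactly. Their poses are not given: they have to be found in the camera images.
- bed: Press bed: dark steel plate fixed to the bench, 260 mm along x, 300 along y, 24 thick. Origin on the bench under the mould's axis, z up; the plate spans x = -120 to +140 mm. Two flat steel bars on it hold down the mould's foot: the near one (x = -60) is already home and pinned, leave it. The far one is to be closed: home it lies along the bed's y, centre line at x = +60 mm, free end to +y.
- mould_top (a point): Centre of the top of the iron press mould fixed on the bed: grey round body 82 mm across, its top 90 mm above the bench, with two 12 mm round trunnions reaching 56 mm from its axis along the bed's y, 54 mm above the bench.
- near_pin (a point): The pin already standing in the near bar (bed x = -60, y = -40 mm), top 84 mm above the bench: shows how the finished side looks, half a turn round. Leave it. The origin is half-way up its grip.
- bar: The open bar: loose flat steel, 30 mm wide, 12 thick, 0.6 to 0.9 kg, flat on the bed plate, its eye on a fixed pivot bolt. Origin: underside, centre of the eye; x along the bar to the rounded free end (272 mm), z up. It stands open towards the bed's +x by 0.3 to 0.6 rad; push its -y side so that it turns anticlockwise from above until x points along the bed's +y. Friction 2 to 3 N at the free end.
- bar_tail (a point): Point on the bar's centre line, 243 mm from the eye, half-way up its thickness (30 mm above the bench): the free end, which stays clear of the keeper and is the place to push or hold. The stop is 199 mm from the eye, so the stop carries 1.2 times the push that is left over after the sliding drag.
- bar_stop (a point): Point on the bar's leading edge (the side that meets the stop), 199 mm from the eye, half-way up. At home it is at the point stop_face.
- bar_hole (a point): Centre of the lock hole in the bar, at the bar's top face, 155 mm from the eye; hole 14 mm, through.
- bed_pivot (a point): Axis of the bar's pivot bolt, at the height of the bar's top (36 mm above the bench); 16 mm shank, washer and hex head up to 14 mm above the bar. Bed x = +60, y = -115 mm.
- keeper: Keeper for the bar's end: fixed C-shaped steel block, 28 mm along the bed's y, origin at bed x = +60, y = +84 mm on the plate. Mouth to the bed's +x; its jaw passes over the bar, underside 16 mm, top 31 mm above the plate (spring housing up to 50 mm, jaw x = +23 to +80 mm in the bed). The web closing the mouth is the hard stop; over 25 N on it is forcing the bar.
- roller (a point): Axis of the sprung roller (17 mm diameter) in the keeper's jaw, bed x = +66 mm. The bar's edge must lift it 2 mm: about 28 to 21 mm before home (at the keeper) the push at the free end peaks at some 6 to 11 N, then falls to a steady 4 to 7 N until the stop, where it climbs. Home is to be felt: measured positions may be off by 1 to 2 mm, and arms give way under the push.
- stop_face (a point): Centre of the stop face of the keeper, 30 mm above the bench, facing the bed's +x; bed x = +45, y = +84 mm.
- lock_hole (a point): Mouth of the lock hole in the bed plate, at plate height (24 mm above the bench), bed x = +60, y = +40 mm; 14 mm hole through the plate. With the bar home the hole in the bar is right above it.
- tool_block: Wooden block fixed to the bench, 55 mm along x, 200 mm along y, 45 mm high; origin under its centre. Three 14 mm holes in a row along its y (at -65, 0, +65 mm) hold the lock pin and two slim punches, in any order.
- pin_grip (a point): Lock pin (loose, steel, 90 g), standing upright in the tool block: shank 12 mm across, 33 mm long with chamfered foot, then a collar 28 mm across and 4 thick, then a round grip 22 mm across and 44 high. This point is the grip's centre, 59 mm above the foot, 26 above the collar's underside, 22 below the top. Fully home, the collar rests on the bar and this point is 62 mm above the bench.
- pin_foot (a point): Bottom end of the lock pin's shank, on its axis.
- punch_a: Slim straight steel punch, 12 mm across, 92 mm long, standing in the tool block: bystander.
- punch_b: Slim tapered steel punch, 12 mm across, 88 mm long, standing in the tool block: bystander.
- tumbler: Small pressed clear glass tumbler, 58 mm across, 60 mm high, standing on the bench: fragile bystander. Origin under its centre.
- oil_can: Metal can, 68 mm across, 100 mm high, on the bench: bystander.
- jacks: Glassmaker's jacks, like large steel tweezers 230 mm long, lying on the bench: bystander.
- paddle: Wooden paddle 280 mm long lying on the bench: bystander.
- spanner: Dark steel spanner 200 mm long lying on the bench: bystander.
Mind the look-alikes: they are no part of the job. Of the things that look like the part that bears pin_grip, the smaller one is meant.

How it is judged (in metres and radians):
On the way, in this order (a step that is already met when the one before it is completed fails the run):
1. the bar is pressed firmly against the keeper's stop (gap under 3 mm, more than 10 N on the stop) (horizontal distance between bar_stop and stop_face below 0.003 m and contact force between bar and keeper above 10 N), for 0.02 s.
2. the lock pin is fully home through the bar and into the bed (z of pin_foot in the frame of lock_hole below -0.0185 m and horizontal distance between pin_foot and lock_hole below 0.003 m and horizontal distance between pin_grip and lock_hole below 0.006 m), for 0.2 s.
At the end, for the whole second after the job is handed in: The bar lies at its stop (within 4 mm, the play that the pin leaves) and at rest, and the lock pin stands upright through bar and bed with its collar down on the bar (within 2.5 mm), released (all of step 2 and horizontal distance between bar_stop and stop_face below 0.004 m and linear speed of bar below 0.01 m/s); the robot touches nothing.
It fails at once if the bar is slammed or forced against the keeper (over 25 N) (contact force between bar and keeper above 25 N).
It fails at once if another tool or the glass is moved by more than 30 mm (distance of any of punch_a, punch_b, tumbler, oil_can, jacks, paddle, spanner from where it was at the start of the episode above 0.03 m).
It also fails if it takes over 70 s, if anything falls off the work surface, if the arm or the gripper's body presses on something with over 40 N, if the wrist force passes 120 N, or if a joint passes its speed limit or range.

## Working session

There is one attempt and no reset: what is moved stays moved. The work goes in short steps, Python scripts to look and compute and a tool call to move; the robot and the scene stay as the last step left them, time stands still between calls to the robot, and variables do not carry over. Pictures are saved under pics/ and viewed, and the job is handed in when it is done.

Besides the shell and the picture viewer there is one more tool, called after "Emit:" as name([rows], argument=value, ...), one row to a line, values as JSON. arm_command: Moves the arm, as the interface text tells. Its arguments: {"type":"object","properties":{"plan":{"type":"array"},"grip":{"type":"number"},"squeeze":{"type":"number"}},"required":["plan"]}

```bash
mkdir -p pics; ls
cat > h.py <<'E'
import numpy as np, cv2
from cell import sense, grab_frame, get_calibration, env
def snap(name,fn):
    im,d=grab_frame(name); cv2.imwrite(f'pics/{fn}.png',im[:,:,::-1]); np.save(f'pics/{fn}.npy',d); return im,d
def px2w(name,u,v,z):
    c=get_calibration(name);K=np.array(c['camera_matrix']);T=np.array(c['camera_from_world'])
    p=np.array([(u-K[0,2])/K[0,0]*z,(v-K[1,2])/K[1,1]*z,z,1]); return (np.linalg.inv(T)@p)[:3]
def ray(name,u,v,h):
    a=px2w(name,u,v,1.);b=px2w(name,u,v,1000.); t=(h-a[2])/(b[2]-a[2]); return a+t*(b-a)
def w2px(name,p):
    c=get_calibration(name);K=np.array(c['camera_matrix']);T=np.array(c['camera_from_world'])
    q=T@np.r_[p,1]; q=K@q[:3]; return q[:2]/q[2]
def cloud(name,d):
    c=get_calibration(name);K=np.array(c['camera_matrix']);T=np.array(c['camera_from_world'])
    v,u=np.mgrid[:400,:640]; P=np.stack([(u-K[0,2])/K[0,0]*d,(v-K[1,2])/K[1,1]*d,d,np.ones_like(d)],-1)
    return (P@np.linalg.inv(T).T)[...,:3]
E
python3 - <<'E'
from h import *
s=sense(); print(s)
print(env.grip_depth)
snap('scene','s0');snap('top','t0')
for n in('scene','top'):print(get_calibration(n))
E
```

```text
pics
{'time': 0.0, 'q': array([-1.28777809,  0.62929733,  0.03843077,  1.5183269 , -0.0270188 ,
        0.99631273, -0.02001191]), 'joint_velocities': array([-6.57573115e-04, -1.26258213e-03, -5.38775132e-04, -4.40781867e-04,
       -1.82671072e-05,  1.15600567e-03, -1.39200429e-03]), 'joint_efforts': array([ 1.22117535e-04, -5.49702895e+01,  1.14339396e+00, -1.86640710e+01,
       -5.22363244e-02,  2.35064537e-02,  1.69676173e-04]), 'tcp_pos': array([221.87914878, 610.20204532, 171.39874636]), 'eef_rot': array([ 1.73532164e-01,  9.84827779e-01, -8.99522848e-04, -1.59263233e-04]), 'wrist_force': array([ 0.2242735 ,  0.34568262, -0.70082244]), 'moment': array([ 0.00118152,  0.08433538, -0.0310909 ]), 'gripper_width': 94.3405810705366}
-18.8
{'camera_matrix': array([[480.33305796,   0.        , 320.16525238],
       [  0.        , 480.33305796, 195.53727474],
       [  0.        ,   0.        ,   1.        ]]), 'camera_from_world': array([[-5.68190200e-01,  8.22881602e-01, -5.07594120e-03,
         2.42126142e+02],
       [ 4.96413129e-01,  3.37834864e-01, -7.99650930e-01,
        -1.88572769e+02],
       [-6.56303209e-01, -4.56873586e-01, -6.00443689e-01,
         1.64315759e+03],
       [ 0.00000000e+00,  0.00000000e+00,  0.00000000e+00,
         1.00000000e+00]])}
{'camera_matrix': array([[368.54045766,   0.        , 323.82747697],
       [  0.        , 368.54045766, 200.13849611],
       [  0.        ,   0.        ,   1.        ]]), 'camera_from_world': array([[-5.61512202e-03, -9.99914866e-01,  1.17784170e-02,
         3.60904155e+01],
       [-9.90450861e-01,  3.93865484e-03, -1.37809938e-01,
         5.05797491e+02],
       [ 1.37751814e-01, -1.24397629e-02, -9.90388656e-01,
         1.20866238e+03],
       [ 0.00000000e+00,  0.00000000e+00,  0.00000000e+00,
         1.00000000e+00]])}
```

View pics/s0.png

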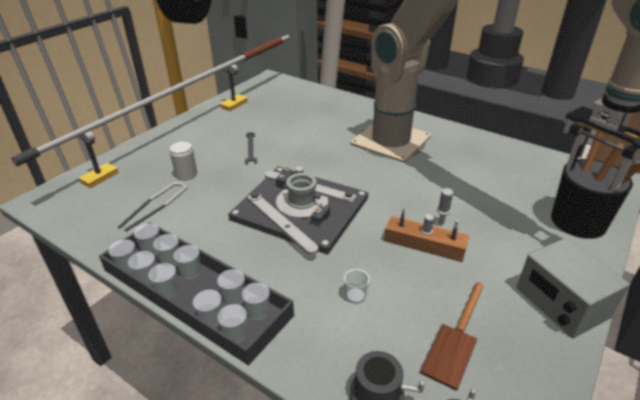

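View pics/t0.png

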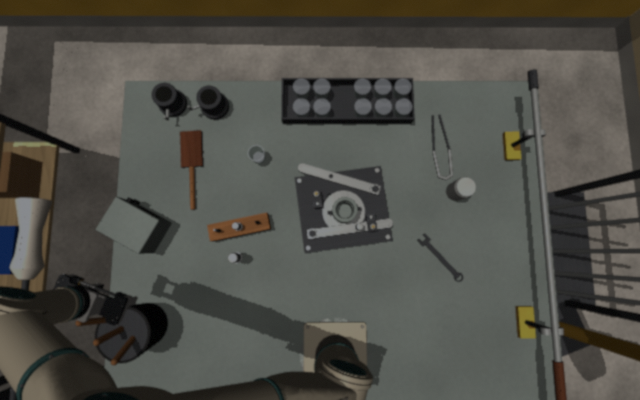

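Run:
```python
import cv2
a=cv2.imread('pics/t0.png');b=cv2.imread('pics/s0.png')
cv2.imwrite('pics/t0z.png',cv2.resize(a[130:280,200:400],(800,600),interpolation=cv2.INTER_CUBIC))
cv2.imwrite('pics/s0z.png',cv2.resize(b[150:270,220:380],(800,600),interpolation=cv2.INTER_CUBIC))
cv2.imwrite('pics/s0y.png',cv2.resize(b[180:270,370:490],(800,600),interpolation=cv2.INTER_CUBIC))
```

```text
(no output)
```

View pics/t0z.png

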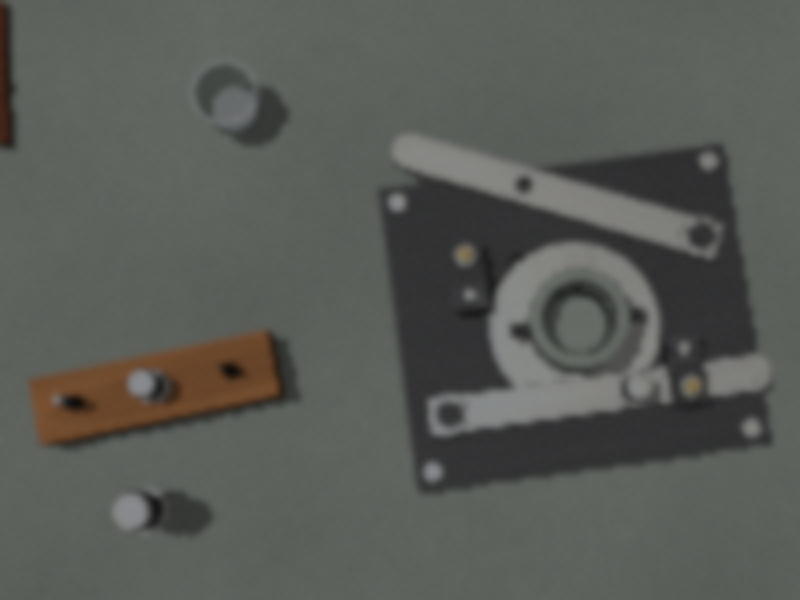

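View pics/s0z.png

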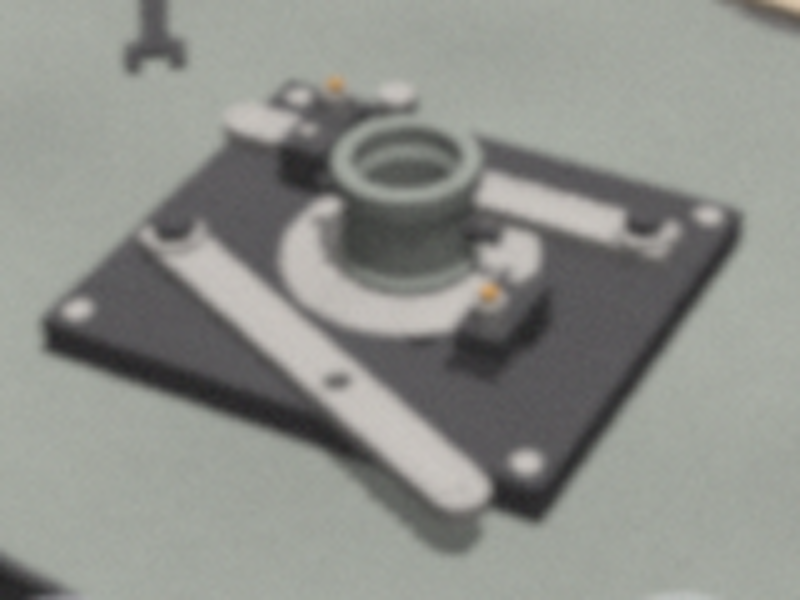

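View pics/s0y.png

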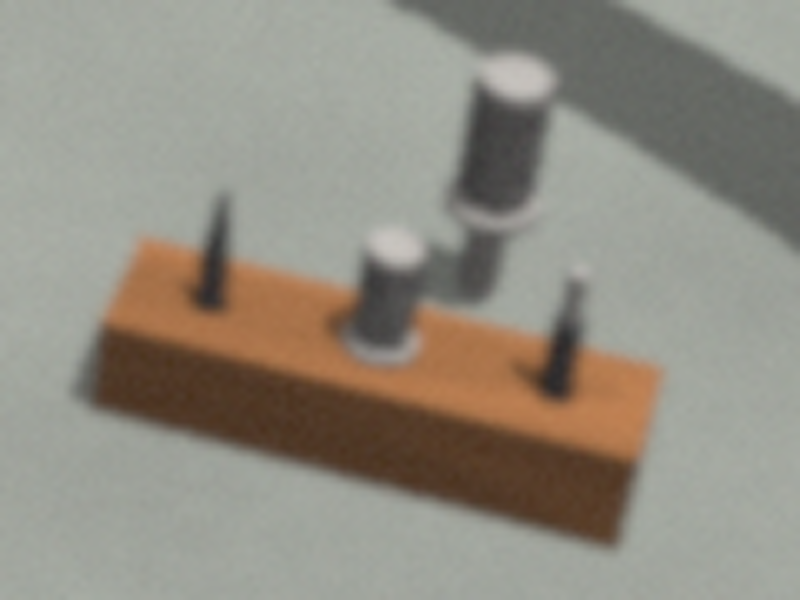

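```bash
cat > fit.py <<'E'
from h import *
from scipy.optimize import least_squares
T=lambda u,v:(200+u/4,130+v/4)
S=lambda u,v:(220+u/5,150+v/5)
Y=lambda u,v:(370+u/800*120,180+v/600*90)
F=[('top',T(380,190),(140,150,24)),('top',T(722,146),(140,-150,24)),('top',T(771,443),(-120,-150,24)),('top',T(420,492),(-120,150,24)),
('scene',S(540,512),(140,150,24)),('scene',S(46,320),(140,-150,24)),('scene',S(742,212),(-120,150,24)),
('top',T(702,236),(60,-115,50)),('scene',S(177,226),(60,-115,48)),('top',T(638,387),(-60,-40,84)),('scene',S(398,90),(-60,-40,84)),
('top',T(580,310),(0,0,90)),('scene',S(408,158),(0,0,90))]
def bp(p,q):
    c,s=np.cos(p[2]),np.sin(p[2]); return np.array([p[0]+c*q[0]-s*q[1],p[1]+s*q[0]+c*q[1],q[2]])
if __name__=='__main__':
    f=lambda p:np.concatenate([w2px(n,bp(p,q))-np.array(uv) for n,uv,q in F])
    for sel in('top','scene',None):
        FF=[x for x in F if sel in(None,x[0])]
        f=lambda p:np.concatenate([w2px(n,bp(p,q))-np.array(uv) for n,uv,q in FF])
        r=least_squares(f,[550,-30,0],x_scale=[100,100,.1],loss='soft_l1'); print(sel,r.x,'\n',r.fun.reshape(-1,2).round(1).tolist())
    p=r.x
    for n,uv in(('top',T(525,184)),('scene',S(338,380))): print('hole',ray(n,*uv,36))
    print('pivot',bp(p,(60,-115,36)))
    for n,uv in(('top',T(143,384)),('scene',Y(397,245))): print('pin top',ray(n,*uv,93))
    for n,uv in(('top',T(228,370)),): print('punch',ray(n,*uv,100))
    for n,uv in(('top',T(72,402)),): print('punch',ray(n,*uv,100))
    print('bigpin',ray('top',*T(132,510),110),ray('scene',*Y(517,78),110))
    print('tumbler',ray('top',*T(235,105),0),ray('top',*T(226,95),60))
E
python3 fit.py
```

```text
top [ 4.67672489e+02 -3.35567406e+01  1.29862776e-01] 
 [[-0.4, -0.2], [0.4, -0.5], [0.2, 0.2], [-0.7, 0.1], [0.1, -0.4], [0.4, -0.3], [0.0, 2.0]]
scene [ 4.70322470e+02 -2.92392217e+01  1.28213216e-01] 
 [[0.3, -3.3], [-1.0, 0.2], [0.8, 0.4], [-0.5, -0.6], [0.1, 0.9], [0.1, 0.2]]
None [ 4.68048042e+02 -3.20262295e+01  1.30003972e-01] 
 [[-0.8, -0.3], [-0.1, -0.7], [-0.3, 0.1], [-1.1, 0.0], [-0.0, -4.3], [-1.1, -0.5], [0.3, -0.4], [-0.4, -0.5], [-0.7, -1.3], [-0.1, -0.4], [-0.2, 0.2], [-0.5, 1.9], [-0.2, -0.5]]
hole [588.62197304   7.95410641  36.        ]
hole [587.94133545  10.53637782  36.        ]
pivot [ 542.45010398 -138.27750321   36.        ]
pin top [416.09369637 314.48530776  93.        ]
pin top [417.33380955 317.79484305  93.        ]
punch [426.35242418 246.19765276 100.        ]
punch [401.70729389 368.25006852 100.        ]
bigpin [317.55553202 316.46832976 110.        ] [319.31710576 320.46977854 110.        ]
tumbler [667.70571142 261.45824659   0.        ] [660.56057547 259.09533877  60.        ]
```

```bash
cat > go.py <<'E'
import sys
from h import *
from scipy.spatial.transform import Rotation as R
# args: x y z yaw_of_tool_y(rad) nrows
s=sense(); t=np.array([float(a) for a in sys.argv[1:4]]); n=float(sys.argv[5])
r=R.from_quat(s['eef_rot']); M=r.as_matrix()
d=M.T@(t-s['tcp_pos'])/40
a=float(sys.argv[4]); y=np.array([np.cos(a),np.sin(a),0]); z=np.array([0,0,-1.]); x=np.cross(y,z)
W=(r.inv()*R.from_matrix(np.c_[x,y,z])).as_rotvec(degrees=True)/6
print('t',s['time'],'tcp',s['tcp_pos'].round(1),'toolx',M[:,0].round(3),'tooly',M[:,1].round(3),'F',s['wrist_force'].round(2),'w',round(s['gripper_width'],1))
print('shift total',d.round(3),'per row',(d/n).round(3)); print('turn total',W.round(3),'per row',(W/n).round(3))
E
python3 go.py 655 80 170 1.70 21
```

```text
t 0.1 tcp [221.9 610.3 171.5] toolx [-0.94   0.342 -0.   ] tooly [ 0.342  0.94  -0.002] F [-0.29 -0.06  0.61] w 93.9
shift total [-14.706  -8.758   0.052] per row [-0.7   -0.417  0.002]
turn total [-1.500e-02 -4.000e-03 -4.565e+00] per row [-0.001 -0.    -0.217]
```

Emit:
arm_command([
  [[-0.7,-0.417,0],[0,0,0]],
  [[-0.7,-0.417,0],[0,0,0]],
  [[-0.7,-0.417,0],[0,0,0]],
  [[-0.7,-0.417,0],[0,0,0]],
  [[-0.7,-0.417,0],[0,0,0]],
  [[-0.7,-0.417,0],[0,0,0]],
  [[-0.7,-0.417,0],[0,0,0]],
  [[-0.7,-0.417,0],[0,0,0]],
], grip=0, squeeze=20)

```text
time: 0.77
tcp_pos: [387.6, 407.3, 172.0]
eef_rot: [0.173, 0.985, -0.0, -0.0]
wrist_force: [0.7, 1.2, -0.2]
gripper_width: 43.7
```

Emit:
arm_command([
  [[-0.7,-0.417,0],[0,0,0]],
  [[-0.7,-0.417,0],[0,0,0]],
  [[-0.7,-0.417,0],[0,0,0]],
  [[-0.7,-0.417,0],[0,0,0]],
  [[-0.7,-0.417,0],[0,0,0]],
  [[-0.7,-0.417,0],[0,0,0]],
  [[-0.7,-0.417,0],[0,0,0]],
  [[-0.7,-0.417,0],[0,0,0]],
])

```text
time: 1.43
tcp_pos: [552.4, 205.4, 172.0]
eef_rot: [0.174, 0.985, -0.0, -0.0]
wrist_force: [-0.3, 1.0, -0.0]
gripper_width: 0.7
```

Emit:
arm_command([
  [[-0.7,-0.417,0],[0,0,0]],
  [[-0.7,-0.417,0],[0,0,0]],
  [[-0.7,-0.417,0],[0,0,0]],
  [[-0.7,-0.417,0],[0,0,0]],
  [[-0.7,-0.417,0],[0,0,0]],
  [[0,0,0],[0,0,-1]],
  [[0,0,0],[0,0,-1]],
  [[0,0,0],[0,0,-1]],
])

```text
time: 2.1
tcp_pos: [654.8, 79.7, 171.4]
eef_rot: [0.016, 1.0, -0.0, -0.001]
wrist_force: [0.0, 0.1, -0.2]
gripper_width: 0.5
```

Emit:
arm_command([
  [[0,0,0],[0,0,-1]],
  [[0,0,0],[0,0,-0.565]],
  [[0,0,0.5],[0,0,0]],
  [[0,0,0.5],[0,0,0]],
  [[0,0,0],[0,0,0]],
  [[0,0,0],[0,0,0]],
])

```text
time: 2.6
tcp_pos: [653.8, 80.5, 131.1]
eef_rot: [-0.065, 0.998, -0.0, -0.002]
wrist_force: [-0.1, 0.6, 0.2]
gripper_width: 0.5
```

Emit:
arm_command([
  [[0,0,0.6],[0,0,0]],
  [[0,0,0.6],[0,0,0]],
  [[0,0,0.5],[0,0,0]],
  [[0,0,0],[0,0,0]],
  [[0,0,0],[0,0,0]],
])

```text
time: 3.02
tcp_pos: [655.1, 80.8, 64.6]
eef_rot: [-0.065, 0.998, -0.0, -0.0]
wrist_force: [-0.0, 0.9, 1.2]
gripper_width: 0.1
```

Run:
```python
from h import *
a,_=snap('top','t1');b,_=snap('scene','s1');s=sense();print(s['tcp_pos'])
u=w2px('top',s['tcp_pos']);v=w2px('scene',s['tcp_pos']);print(u,v)
A=cv2.resize(a[140:240,260:400,::-1],(784,560),interpolation=cv2.INTER_CUBIC)
cv2.circle(A,tuple(int(round(k)) for k in ((u-[260,140])*5.6)),4,(0,0,255),1);cv2.imwrite('pics/t1z.png',A)
B=cv2.resize(b[160:270,220:360,::-1],(784,616)[:2],interpolation=cv2.INTER_CUBIC)[:600]
cv2.circle(B,tuple(int(round(k)) for k in ((v-[220,160])*5.6)),4,(0,0,255),1);cv2.imwrite('pics/s1z.png',B)
```

```text
[656.590782    81.01328829  66.25456479]
[309.52748424 154.2878967 ] [292.83103122 242.81423494]
```

View pics/t1z.png

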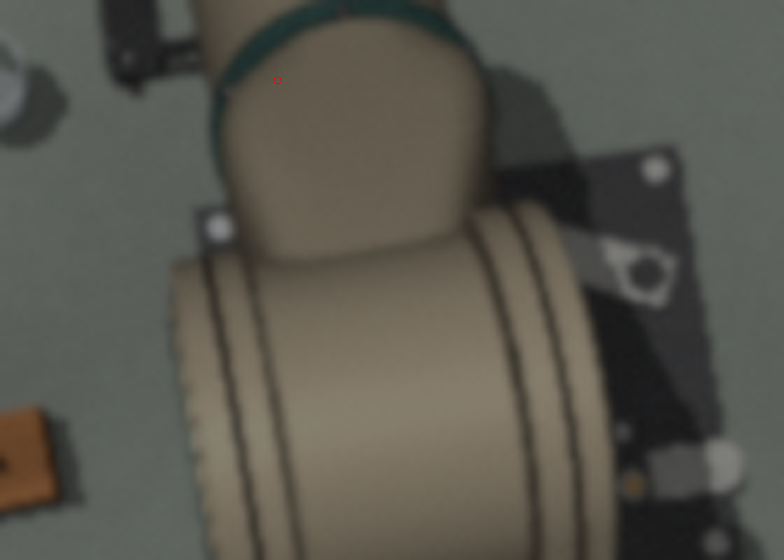

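View pics/s1z.png

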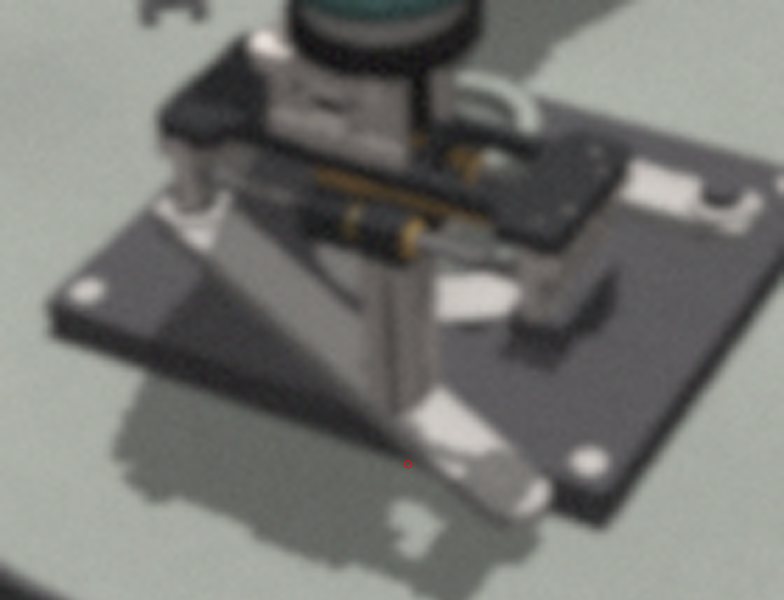

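Run:
```python
from h import *
d=np.load('pics/s1.npy');b=cv2.imread('pics/s1.png')
C=cloud('scene',d)
for v in range(205,262,4): print(v,[C[v,u].round(0).astype(int).tolist() for u in(286,290,294)])
A=np.clip(cv2.resize(b[195:260,260:340],(800,650),interpolation=cv2.INTER_CUBIC)[:600].astype(float)*1.5,0,255);cv2.imwrite('pics/s1y.png',A)
```

```text
205 [[688, 93, 205], [687, 104, 209], [681, 109, 208]]
209 [[665, 73, 170], [667, 86, 178], [661, 93, 177]]
213 [[666, 73, 159], [665, 84, 164], [664, 95, 168]]
217 [[666, 73, 148], [667, 85, 154], [664, 95, 157]]
221 [[665, 71, 134], [665, 83, 140], [665, 94, 145]]
225 [[668, 73, 126], [662, 80, 125], [667, 95, 135]]
229 [[669, 73, 114], [667, 83, 118], [663, 92, 120]]
233 [[607, 20, 31], [665, 81, 103], [661, 90, 105]]
237 [[605, 18, 15], [610, 34, 26], [612, 49, 36]]
241 [[607, 19, 3], [604, 29, 6], [616, 52, 27]]
245 [[620, 28, 4], [614, 37, 4], [607, 44, 2]]
249 [[629, 35, 1], [623, 43, 0], [617, 52, 0]]
253 [[642, 46, 3], [635, 52, 0], [630, 62, 2]]
257 [[654, 55, 3], [649, 63, 4], [641, 70, 1]]
261 [[662, 61, -1], [658, 70, 2], [653, 79, 2]][ WARN:0@0.450] global loadsave.cpp:1063 imwrite_ Unsupported depth image for selected encoder is fallbacked to CV_8U.
```

View pics/s1y.png

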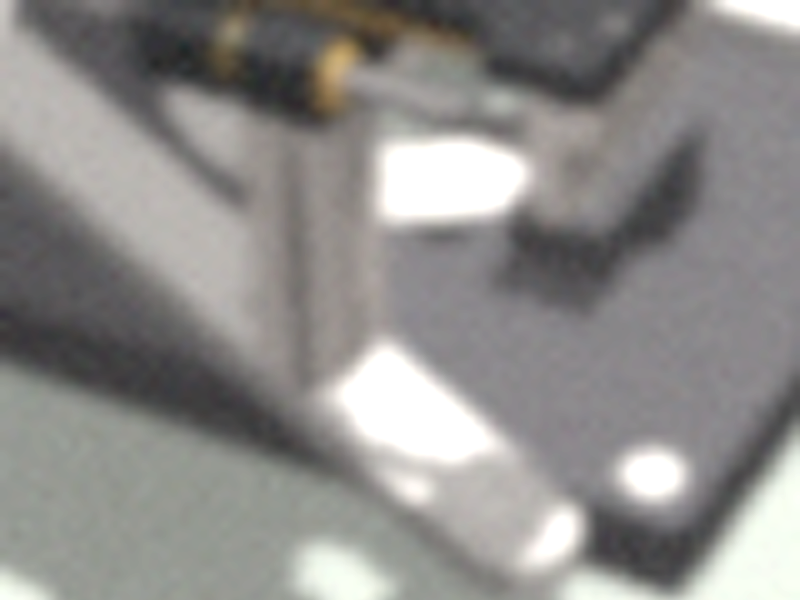

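Run:
```python
from h import *
b=cv2.imread('pics/s0.png');v=w2px('scene',[222,611,171.4]);print(v, sense()['tcp_pos'],sense()['time'])
A=cv2.resize(b[60:240,510:640],(578,800)[:2],interpolation=cv2.INTER_CUBIC)
A=cv2.resize(b[90:225,520:640],(533,600),interpolation=cv2.INTER_CUBIC)
cv2.circle(A,tuple(int(round(k)) for k in ((v-[520,90])*4.444)),4,(0,0,255),1);cv2.imwrite('pics/s0g.png',A)
d=np.load('pics/s1.npy');C=cloud('scene',d)
for u in range(250,340,6):
    print(u,[(v,C[v,u].round(0).astype(int).tolist()) for v in range(180,238,6) if C[v,u,2]>60])
```

```text
[586.2573346  191.65629074] [656.590782    81.01328829  66.25456479] 3.1167
250 [(180, [698, 5, 242]), (186, [701, 6, 228])]
256 [(180, [690, 15, 241]), (186, [698, 21, 232]), (192, [696, 17, 213])]
262 [(180, [682, 25, 240]), (186, [670, 12, 212]), (192, [689, 28, 213])]
268 [(180, [681, 42, 246]), (186, [683, 42, 232])]
274 [(180, [678, 56, 250]), (186, [683, 59, 239]), (198, [691, 63, 213])]
280 [(180, [675, 70, 254]), (186, [680, 73, 243]), (192, [677, 70, 224]), (198, [690, 80, 220]), (204, [692, 80, 205])]
286 [(180, [676, 87, 261]), (186, [677, 88, 247]), (192, [679, 88, 232]), (198, [687, 94, 224]), (204, [688, 94, 208]), (210, [668, 76, 170]), (216, [667, 73, 151]), (222, [668, 74, 135]), (228, [665, 70, 113])]
292 [(180, [671, 99, 263]), (186, [674, 101, 250]), (192, [678, 103, 238]), (198, [678, 103, 222]), (204, [684, 107, 212]), (210, [663, 89, 173]), (216, [665, 90, 158]), (222, [665, 89, 140]), (228, [664, 87, 121]), (234, [664, 86, 102])]
298 [(180, [639, 90, 241]), (186, [658, 104, 242]), (192, [673, 116, 240]), (198, [658, 103, 210]), (204, [679, 119, 213]), (216, [645, 91, 145]), (222, [649, 93, 131]), (228, [648, 92, 111])]
304 [(180, [445, -41, 77]), (186, [628, 98, 222]), (192, [635, 102, 211]), (198, [671, 130, 229]), (204, [673, 131, 215])]
310 [(180, [440, -24, 81]), (186, [633, 117, 232]), (192, [629, 114, 213]), (198, [677, 149, 241])]
316 [(180, [442, -2, 91]), (186, [632, 133, 238]), (192, [654, 148, 242]), (198, [669, 159, 240]), (204, [681, 167, 236]), (210, [678, 164, 217]), (216, [679, 165, 202])]
322 [(186, [628, 146, 241]), (192, [646, 158, 241]), (198, [661, 168, 239]), (204, [660, 167, 223])]
328 [(186, [620, 155, 240]), (192, [636, 166, 238]), (198, [622, 157, 210])]
334 []
```

View pics/s0g.png

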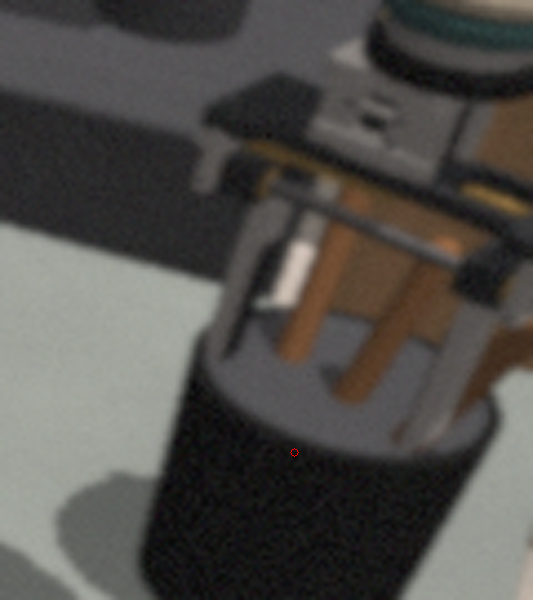

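Emit:
arm_command([
  [[0,0,0.4],[0,0,0]],
  [[0,0,0.4],[0,0,0]],
  [[0,0,0.2],[0,0,0]],
  [[0,0,0],[0,0,0]],
  [[0,0,0],[0,0,0]],
  [[0,0,0],[0,0,0]],
])

```text
time: 3.62
tcp_pos: [656.1, 80.9, 25.6]
eef_rot: [-0.065, 0.998, 0.0, 0.001]
wrist_force: [-0.9, -0.2, -0.7]
gripper_width: 0.7
```

Run:
```python
from h import *
s=sense();b,d=snap('scene','s2');print(s['tcp_pos'],s['wrist_force'])
v=w2px('scene',s['tcp_pos']);print(v)
b=b[:,:,::-1]
A=np.clip(cv2.resize(b[200:275,250:350],(800,600),interpolation=cv2.INTER_CUBIC).astype(float)*1.4,0,255).astype(np.uint8)
cv2.circle(A,tuple(int(round(k)) for k in ((v-[250,200])*8)),4,(0,0,255),1);cv2.imwrite('pics/s2y.png',A)
C=cloud('scene',d)
for v in range(210,262,4): print(v,[C[v,u].round(0).astype(int).tolist() for u in(286,290,294)])
```

```text
[656.12303812  80.89271203  25.62606923] [-0.87529713 -0.21007159 -0.66167481]
[293.56864284 255.14301315]
210 [[673, 80, 176], [671, 90, 179], [674, 103, 187]]
214 [[688, 92, 180], [684, 100, 181], [678, 106, 180]]
218 [[688, 91, 169], [688, 103, 174], [681, 108, 171]]
222 [[667, 73, 134], [659, 78, 131], [664, 94, 142]]
226 [[669, 73, 123], [664, 81, 123], [665, 94, 131]]
230 [[666, 71, 108], [665, 82, 113], [663, 91, 116]]
234 [[666, 70, 95], [663, 79, 97], [664, 92, 104]]
238 [[669, 71, 85], [666, 81, 88], [665, 92, 93]]
242 [[610, 20, 2], [667, 81, 77], [664, 90, 79]]
246 [[621, 29, 1], [666, 80, 63], [664, 90, 66]]
250 [[633, 38, 2], [627, 46, 1], [620, 54, 0]]
254 [[644, 47, 1], [639, 55, 2], [631, 62, -1]]
258 [[654, 54, -1], [650, 64, 2], [645, 72, 2]]
```

View pics/s2y.png

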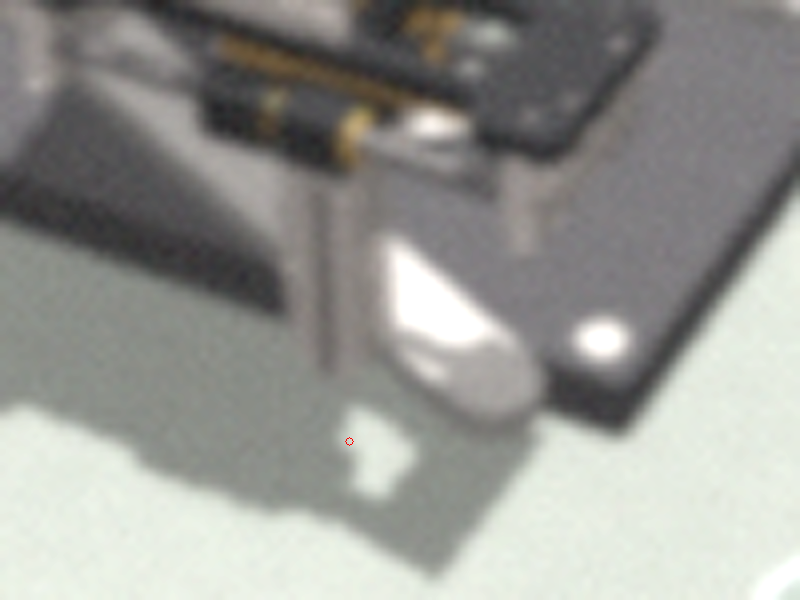

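Emit:
arm_command([
  [[0,0,0.2],[0,0,0]],
  [[0,0,0.2],[0,0,0]],
  [[0,0,0.2],[0,0,0]],
  [[0,0,0.1],[0,0,0]],
  [[0,0,0],[0,0,0]],
  [[0,0,0],[0,0,0]],
])

```text
time: 4.17
tcp_pos: [654.5, 80.7, -4.4]
eef_rot: [-0.065, 0.998, -0.0, -0.001]
wrist_force: [0.5, 1.0, -0.2]
gripper_width: 0.4
```

Run:
```python
from h import *
s=sense();b,d=snap('scene','s3');print(s['tcp_pos'],s['wrist_force'])
v=w2px('scene',s['tcp_pos']);print(v)
b=b[:,:,::-1]
A=np.clip(cv2.resize(b[200:275,250:350],(800,600),interpolation=cv2.INTER_CUBIC).astype(float)*1.4,0,255).astype(np.uint8)
cv2.circle(A,tuple(int(round(k)) for k in ((v-[250,200])*8)),4,(0,0,255),1);cv2.imwrite('pics/s3y.png',A)
C=cloud('scene',d)
for v in range(234,262,2): print(v,[C[v,u].round(0).astype(int).tolist() for u in(286,290,294)])
```

```text
[654.5412515   80.69734093  -4.43964496] [ 0.45169276  1.02982323 -0.19764891]
[294.3639031  263.61874491]
234 [[666, 70, 96], [662, 78, 97], [662, 90, 102]]
236 [[602, 15, 14], [664, 80, 93], [662, 90, 96]]
238 [[602, 15, 7], [666, 81, 88], [664, 91, 92]]
240 [[604, 16, 2], [663, 78, 78], [664, 91, 86]]
242 [[1310, 615, 837], [665, 79, 74], [662, 89, 77]]
244 [[613, 23, -1], [663, 77, 65], [666, 92, 75]]
246 [[622, 30, 3], [664, 78, 60], [663, 89, 65]]
248 [[625, 32, -1], [665, 78, 55], [664, 90, 60]]
250 [[631, 37, -1], [665, 78, 48], [662, 88, 51]]
252 [[638, 42, 0], [664, 77, 41], [663, 89, 46]]
254 [[643, 46, 0], [664, 77, 34], [664, 89, 40]]
256 [[648, 50, -1], [643, 59, 0], [637, 67, 0]]
258 [[651, 52, -4], [650, 64, 2], [643, 71, 0]]
260 [[658, 58, -2], [653, 66, -1], [649, 75, 0]]
```

View pics/s3y.png

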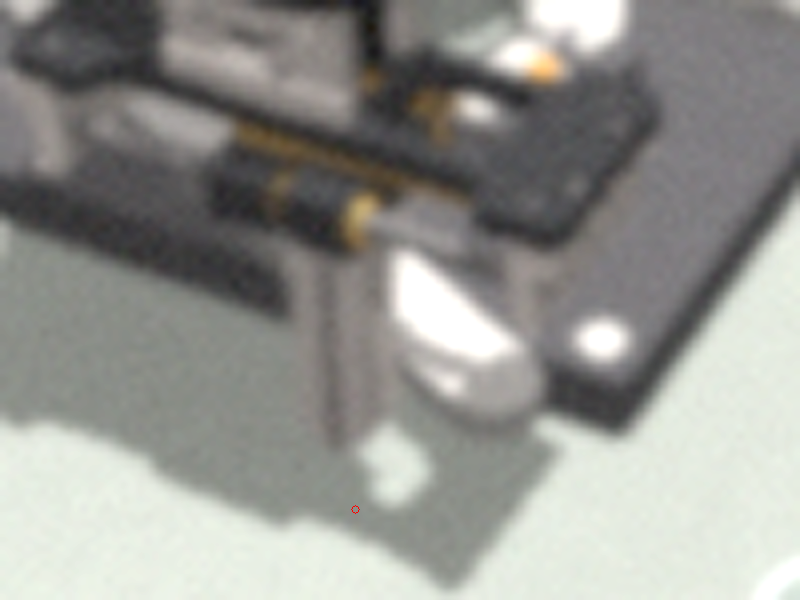

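Emit:
arm_command([
  [[0.08,0.047,0.03],[0,0,0]],
  [[0.11,0.047,0],[0,0,0]],
  [[0.11,0.047,0],[0,0,0]],
  [[0.11,0.047,0],[0,0,0]],
  [[0.11,0.047,0],[0,0,0]],
  [[0.11,0.047,0],[0,0,0]],
  [[0.11,0.047,0],[0,0,0]],
  [[0.11,0.047,0],[0,0,0]],
])

```text
time: 4.88
tcp_pos: [619.9, 91.7, -4.5]
eef_rot: [-0.065, 0.998, 0.0, 0.001]
wrist_force: [2.5, 0.9, 0.2]
gripper_width: 0.5
```

```bash
cat > st.py <<'E'
from h import *
s=sense();p=s['tcp_pos']-np.array([542.5,-138.3,0]);c,k=np.cos(.13),np.sin(.13)
f=s['wrist_force']
print(round(s['time'],2),'bedrel',round(p[0]*c+p[1]*k,1),round(-p[0]*k+p[1]*c,1),'z',round(p[2],1),'Fbed',round(f[0]*c+f[1]*k,1),round(-f[0]*k+f[1]*c,1),round(f[2],1))
E
python3 st.py
```

```text
4.88 bedrel 106.6 218.1 z -4.5 Fbed 2.6 0.5 0.2
```

Emit:
arm_command([
  [[0.11,0.04,0],[0,0,0]],
  [[0.11,0.04,0],[0,0,0]],
  [[0.11,0.04,0],[0,0,0]],
  [[0.11,0.04,0],[0,0,0]],
  [[0.11,0.04,0],[0,0,0]],
  [[0.11,0.04,0],[0,0,0]],
  [[0.08,0.04,0],[0,0,0]],
  [[0.06,0.03,0],[0,0,0]],
])

```text
time: 5.55
tcp_pos: [585.8, 98.9, -4.8]
eef_rot: [-0.065, 0.998, -0.0, 0.0]
wrist_force: [3.6, -1.5, 2.0]
gripper_width: 0.9
```

```bash
python3 st.py
python3 - <<'E'
from h import *
b,d=snap('scene','s4')
A=cv2.resize(b[180:270,240:360,::-1],(800,600),interpolation=cv2.INTER_CUBIC);cv2.imwrite('pics/s4y.png',A)
E
```

```text
5.55 bedrel 73.7 229.6 z -4.8 Fbed 3.4 -2.0 2.0
```

View pics/s4y.png

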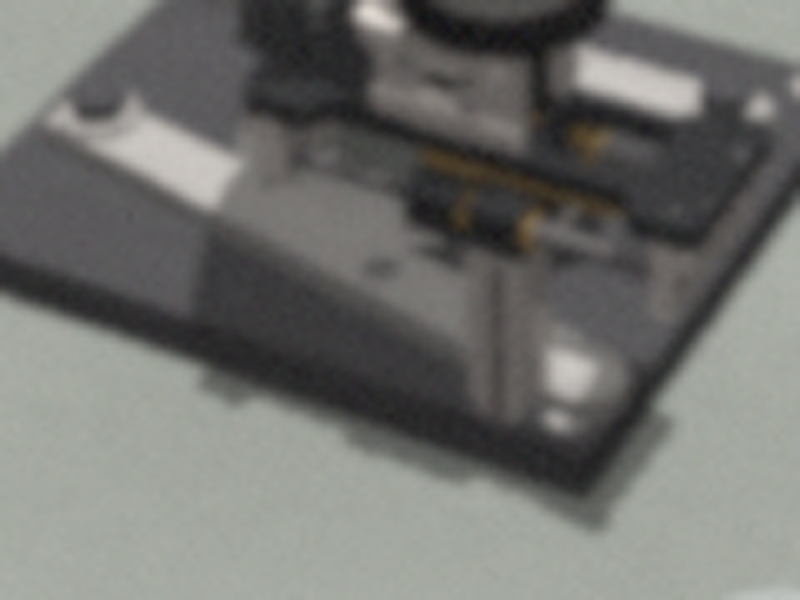

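Emit:
arm_command([
  [[0.06,0.015,0],[0,0,0]],
  [[0.06,0.015,0],[0,0,0]],
  [[0.06,0.015,0],[0,0,0]],
  [[0.06,0.015,0],[0,0,0]],
  [[0.05,0.015,0],[0,0,0]],
  [[0.05,0.015,0],[0,0,0]],
  [[0.05,0.015,0],[0,0,0]],
  [[0.05,0.015,0],[0,0,0]],
])

```text
time: 6.27
tcp_pos: [568.0, 101.3, -4.9]
eef_rot: [-0.064, 0.998, -0.0, 0.0]
wrist_force: [4.6, -2.3, 2.8]
gripper_width: 0.8
```

```bash
python3 st.py
```

```text
6.27 bedrel 56.4 234.3 z -4.9 Fbed 4.3 -2.9 2.8
```

Emit:
arm_command([
  [[0.04,0,0],[0,0,0]],
  [[0.04,0.0,0],[0,0,0]],
  [[0.04,0,0],[0,0,0]],
  [[0.04,0,0],[0,0,0]],
  [[0.04,0,0],[0,0,0]],
  [[0.04,0,0],[0,0,0]],
])

```text
time: 6.77
tcp_pos: [560.7, 101.4, -4.7]
eef_rot: [-0.065, 0.998, 0.001, 0.002]
wrist_force: [7.1, 0.0, -0.0]
gripper_width: 0.6
```

```bash
python3 st.py
```

```text
6.77 bedrel 49.1 235.4 z -4.7 Fbed 7.0 -0.9 -0.0
```

Emit:
arm_command([
  [[0.04,0,0],[0,0,0]],
  [[0.04,0.0,0],[0,0,0]],
  [[0.04,0,0],[0,0,0]],
  [[0.04,0,0],[0,0,0]],
])

```text
time: 7.1
tcp_pos: [554.0, 101.3, -4.7]
eef_rot: [-0.065, 0.998, 0.001, 0.002]
wrist_force: [6.2, 1.7, -0.5]
gripper_width: 0.7
```

Emit:
arm_command([
  [[0.04,0,0],[0,0,0]],
  [[0.04,0.0,0],[0,0,0]],
  [[0.04,0,0],[0,0,0]],
  [[0.03,0,0],[0,0,0]],
])

```text
time: 7.43
tcp_pos: [547.8, 101.1, -4.8]
eef_rot: [-0.065, 0.998, 0.001, 0.002]
wrist_force: [6.9, 2.5, 0.0]
gripper_width: 0.2
```

```bash
python3 st.py
```

```text
7.43 bedrel 36.3 236.7 z -4.8 Fbed 7.1 1.6 0.0
```

Emit:
arm_command([
  [[0.03,0,0],[0,0,0]],
  [[0.03,0.0,0],[0,0,0]],
  [[0.03,0,0],[0,0,0]],
  [[0.03,0,0],[0,0,0]],
  [[0.02,0,0],[0,0,0]],
])

```text
time: 7.85
tcp_pos: [542.2, 100.8, -4.8]
eef_rot: [-0.065, 0.998, 0.001, 0.002]
wrist_force: [6.8, 1.6, -0.5]
gripper_width: 0.2
```

Emit:
arm_command([
  [[0.02,0,0],[0,0,0]],
  [[0.02,0.0,0],[0,0,0]],
  [[0.02,0,0],[0,0,0]],
  [[0.02,0,0],[0,0,0]],
])

```text
time: 8.18
tcp_pos: [539.2, 100.6, -4.8]
eef_rot: [-0.065, 0.998, 0.001, 0.002]
wrist_force: [6.6, 2.5, -1.2]
gripper_width: 0.5
```

```bash
python3 st.py
```

```text
8.18 bedrel 27.6 237.3 z -4.8 Fbed 6.9 1.6 -1.2
```

Emit:
arm_command([
  [[0.02,0,0],[0,0,0]],
  [[0.02,0.0,0],[0,0,0]],
  [[0.015,0,0],[0,0,0]],
])

```text
time: 8.43
tcp_pos: [537.0, 100.4, -4.8]
eef_rot: [-0.065, 0.998, 0.001, 0.002]
wrist_force: [5.5, 2.8, -0.9]
gripper_width: 0.7
```

Emit:
arm_command([
  [[0.015,0,0],[0,0,0]],
  [[0.015,0.0,0],[0,0,0]],
])

```text
time: 8.6
tcp_pos: [535.8, 100.3, -4.8]
eef_rot: [-0.065, 0.998, 0.002, 0.002]
wrist_force: [6.7, 2.8, -0.2]
gripper_width: 0.6
```

```bash
python3 st.py
```

```text
8.6 bedrel 24.3 237.4 z -4.8 Fbed 7.0 1.9 -0.2
```

Emit:
arm_command([
  [[0.015,0,0],[0,0,0]],
  [[0.015,0.0,0],[0,0,0]],
])

```text
time: 8.77
tcp_pos: [535.8, 100.2, -4.7]
eef_rot: [-0.065, 0.998, 0.002, 0.003]
wrist_force: [9.1, 2.4, -2.5]
gripper_width: 0.3
```

Emit:
arm_command([
  [[0.015,0,0],[0,0,0]],
  [[0.015,0.0,0],[0,0,0]],
])

```text
time: 8.93
tcp_pos: [535.8, 100.3, -4.7]
eef_rot: [-0.065, 0.998, 0.002, 0.004]
wrist_force: [10.3, 3.2, -6.2]
gripper_width: 0.8
```

Emit:
arm_command([
  [[0.015,0,0],[0,0,0]],
  [[0.015,0.0,0],[0,0,0]],
])

```text
time: 9.1
tcp_pos: [535.9, 100.3, -4.6]
eef_rot: [-0.065, 0.998, 0.002, 0.005]
wrist_force: [13.4, 4.3, -6.7]
gripper_width: 0.4
```

Emit:
arm_command([
  [[0.015,0,0],[0,0,0]],
  [[0,0,0],[0,0,0]],
])

```text
time: 9.27
tcp_pos: [535.9, 100.3, -4.5]
eef_rot: [-0.065, 0.998, 0.002, 0.006]
wrist_force: [13.0, 2.8, -7.1]
gripper_width: 0.5
```

Emit:
arm_command([
  [[0.01,0,0],[0,0,0]],
  [[0,0,0],[0,0,0]],
])

```text
time: 9.43
tcp_pos: [535.9, 100.3, -4.5]
eef_rot: [-0.065, 0.998, 0.002, 0.006]
wrist_force: [13.5, 2.9, -7.8]
gripper_width: 0.6
```

```bash
python3 st.py
```

```text
9.43 bedrel 24.4 237.5 z -4.5 Fbed 13.8 1.1 -7.8
```

Emit:
arm_command([
  [[0.025,0,0],[0,0,0]],
  [[0,0,0],[0,0,0]],
])

```text
time: 9.6
tcp_pos: [536.0, 100.3, -4.3]
eef_rot: [-0.065, 0.998, 0.002, 0.007]
wrist_force: [14.6, 2.6, -7.5]
gripper_width: 0.5
```

Emit:
arm_command([
  [[0.02,0,0],[0,0,0]],
  [[0,0,0],[0,0,0]],
])

```text
time: 9.77
tcp_pos: [535.9, 100.3, -4.2]
eef_rot: [-0.065, 0.998, 0.002, 0.008]
wrist_force: [16.0, 3.5, -8.3]
gripper_width: 0.3
```

```bash
python3 st.py
```

```text
9.77 bedrel 24.4 237.5 z -4.2 Fbed 16.3 1.4 -8.3
```

Emit:
arm_command([
  [[0.02,0,0],[0,0,0]],
  [[0,0,0],[0,0,0]],
  [[0,0,0],[0,0,0]],
])

```text
time: 10.02
tcp_pos: [536.0, 100.3, -4.1]
eef_rot: [-0.065, 0.998, 0.002, 0.008]
wrist_force: [16.2, 3.6, -9.5]
gripper_width: 0.1
```

```bash
python3 st.py
```

```text
10.02 bedrel 24.5 237.5 z -4.1 Fbed 16.5 1.5 -9.5
```

Emit:
arm_command([
  [[0.03,0,0],[0,0,0]],
  [[0,0,0],[0,0,0]],
  [[0,0,0],[0,0,0]],
])

```text
time: 10.27
tcp_pos: [536.0, 100.3, -3.9]
eef_rot: [-0.065, 0.998, 0.003, 0.009]
wrist_force: [18.2, 4.0, -9.0]
gripper_width: 0.0
```

```bash
python3 st.py
```

```text
10.27 bedrel 24.5 237.4 z -3.9 Fbed 18.6 1.6 -9.0
```

Emit:
arm_command([
  [[-0.05,0,0],[0,0,0]],
  [[-0.05,0,0],[0,0,0]],
  [[-0.1,0,0],[0,0,0]],
  [[-0.1,0,0],[0,0,0]],
  [[-0.2,0,0],[0,0,0]],
  [[-0.2,0,0],[0,0,0]],
  [[0,0,-0.5],[0,0,0]],
  [[0,0,-0.8],[0,0,0]],
])

```text
time: 10.93
tcp_pos: [549.8, 99.3, 44.3]
eef_rot: [-0.065, 0.998, -0.001, -0.005]
wrist_force: [-0.6, 0.3, 1.2]
gripper_width: 0.4
```

```bash
python3 st.py; python3 -c "
from h import *
print(sense()['q'].round(2))"; python3 go.py 416 316 130 0.13 12; python3 go.py 416 316 130 3.27 12
```

```text
10.93 bedrel 38.1 234.6 z 44.3 Fbed -0.6 0.4 1.2
[-0.19  0.68 -0.06  1.88  0.07  0.6   1.41]
t 10.9333 tcp [549.8  99.3  44.3] toolx [-0.992 -0.129  0.009] tooly [-0.129  0.992 -0.001] F [-0.62  0.34  1.19] w 0.4
shift total [ 2.64   5.802 -2.121] per row [ 0.22   0.484 -0.177]
turn total [-0.076 -0.065 14.993] per row [-0.006 -0.005  1.249]
t 10.9333 tcp [549.8  99.3  44.3] toolx [-0.992 -0.129  0.009] tooly [-0.129  0.992 -0.001] F [-0.62  0.34  1.19] w 0.4
shift total [ 2.64   5.802 -2.121] per row [ 0.22   0.484 -0.177]
turn total [  0.065  -0.076 -14.992] per row [ 0.005 -0.006 -1.249]
```

Emit:
arm_command([
  [[0,0,-0.3],[0,0,1]],
  [[0,0,-0.3],[0,0,1]],
  [[0,0,-0.3],[0,0,1]],
  [[0,0,-0.3],[0,0,1]],
  [[0,0,-0.3],[0,0,1]],
  [[0,0,-0.3],[0,0,1]],
  [[0,0,-0.3],[0,0,1]],
  [[0,0,0],[0,0,1]],
], grip=60)

```text
time: 11.6
tcp_pos: [553.8, 100.3, 132.7]
eef_rot: [0.349, 0.937, 0.0, 0.0]
wrist_force: [-1.2, -0.2, -0.9]
gripper_width: 50.6
```

Emit:
arm_command([
  [[0,0,0],[0,0,1]],
  [[0,0,0],[0,0,1]],
  [[0,0,0],[0,0,1]],
  [[0,0,0],[0,0,1]],
  [[0,0,0],[0,0,1]],
  [[0,0,0],[0,0,1]],
  [[0,0,0],[0,0,1]],
  [[0,0,0],[0,0,0]],
])

```text
time: 12.27
tcp_pos: [552.2, 100.2, 130.4]
eef_rot: [0.661, 0.75, -0.001, -0.001]
wrist_force: [0.9, -1.5, 0.2]
gripper_width: 59.8
```

```bash
python3 st.py;  python3 go.py 416.5 316 130 0.13 8
python3 - <<'E'
from h import *
b,d=snap('top','t5')
cv2.imwrite('pics/t5z.png',cv2.resize(b[130:280,200:400,::-1],(800,600),interpolation=cv2.INTER_CUBIC))
b,d=snap('scene','s5')
cv2.imwrite('pics/s5z.png',cv2.resize(b[150:270,220:380,::-1],(800,600),interpolation=cv2.INTER_CUBIC))
E
```

```text
12.27 bedrel 40.6 235.2 z 130.4 Fbed 0.7 -1.6 0.2
t 12.2667 tcp [552.2 100.2 130.4] toolx [-0.126  0.992 -0.   ] tooly [ 0.992  0.126 -0.003] F [ 0.86 -1.48  0.24] w 59.8
shift total [ 5.781 -2.684  0.017] per row [ 0.723 -0.336  0.002]
turn total [-0.028  0.001 -0.031] per row [-0.004  0.    -0.004]
```

View pics/t5z.png

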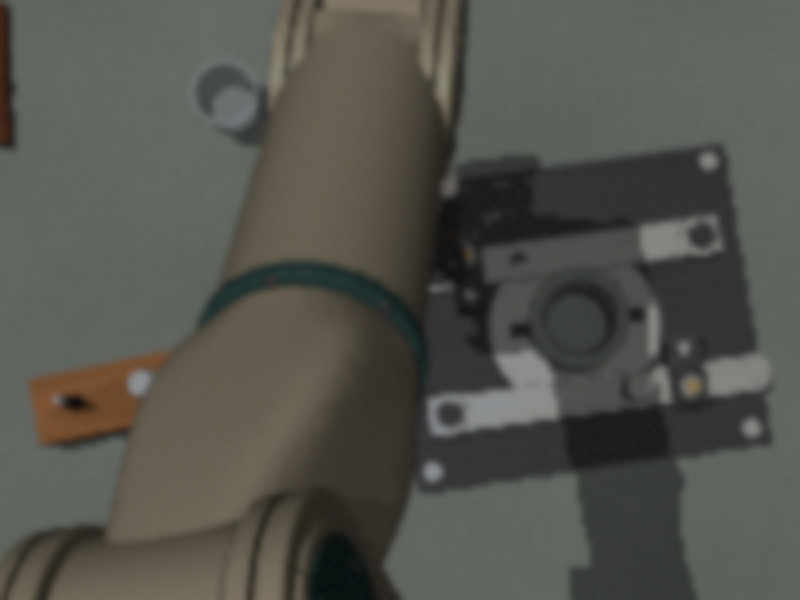

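View pics/s5z.png

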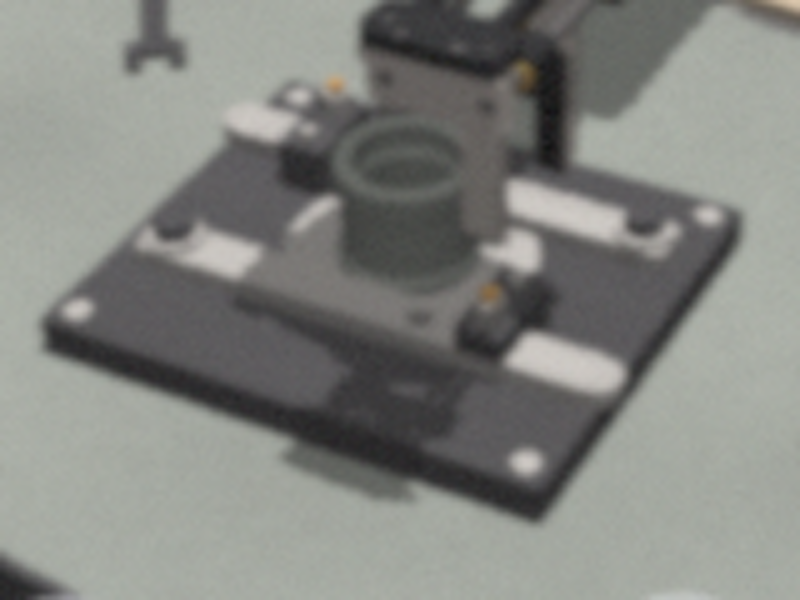

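Run:
```python
from h import *
S=lambda u,v:(220+u/5,150+v/5);T=lambda u,v:(200+u/4,130+v/4)
print('tip exp',(w2px('scene',[552.2,100.2,166.4])-[220,150])*5,(w2px('scene',[552.2,100.2,130.4])-[220,150])*5)
h=[ray('top',*T(518,258),36),ray('scene',*S(421,316),36)];print('hole',h)
c,k=np.cos(.13),np.sin(.13)
print('fit lock', 468.05+60*c-40*k, -32.03+60*k+40*c)
d=np.load('pics/s5.npy');C=cloud('scene',d)
for z in [(470,100),(480,150),(490,180),(488,215),(488,230),(550,120),(558,150),(558,163)]:
    u,v=S(*z);print(z,C[int(round(v)),int(round(u))].round(0))
```

```text
tip exp [521.94215858 198.77403461] [521.92696408 259.08745662]
hole [array([524.95604118,  14.40290806,  36.        ]), array([521.91102778,  14.96819344,  36.        ])]
fit lock 522.3583479180994 15.410524305773215
(470, 100) [630. 127. 276.]
(480, 150) [597. 108. 223.]
(490, 180) [595. 112. 208.]
(488, 215) [594. 111. 187.]
(488, 230) [593. 110. 178.]
(550, 120) [524.  97. 194.]
(558, 150) [524. 103. 179.]
(558, 163) [523. 102. 169.]
```

Emit:
arm_command([
  [[0.723,-0.336,0],[0,0,0]],
  [[0.723,-0.336,0],[0,0,0]],
  [[0.723,-0.336,0],[0,0,0]],
  [[0.723,-0.336,0],[0,0,0]],
  [[0.723,-0.336,0],[0,0,0]],
  [[0.723,-0.336,0],[0,0,0]],
  [[0.723,-0.336,0],[0,0,0]],
  [[0.723,-0.336,0],[0,0,0]],
])

```text
time: 13.03
tcp_pos: [415.6, 316.6, 131.0]
eef_rot: [0.659, 0.752, -0.0, -0.0]
wrist_force: [1.2, 1.0, 0.1]
gripper_width: 60.2
```

Emit:
arm_command([
  [[0,0,0.5],[0,0,0]],
  [[0,0,0],[0,0,0]],
  [[0,0,0],[0,0,0]],
  [[0,0,0],[0,0,0]],
])

```text
time: 13.37
tcp_pos: [417.9, 314.2, 111.5]
eef_rot: [0.66, 0.751, -0.0, 0.0]
wrist_force: [0.1, 0.8, -0.3]
gripper_width: 60.1
```

```bash
python3 go.py 416.7 316 19 0.13 8
python3 - <<'E'
from h import *
b,d=snap('scene','s6');s=sense()
A=cv2.resize(b[150:270,370:530,::-1],(800,600),interpolation=cv2.INTER_CUBIC)
for dz in(36,):
    v=(w2px('scene',s['tcp_pos']+[0,0,dz])-[370,150])*5; cv2.circle(A,tuple(int(round(k)) for k in v),4,(0,0,255),1)
cv2.imwrite('pics/s6z.png',A)
E
```

```text
t 13.3667 tcp [417.9 314.2 111.5] toolx [-0.128  0.992 -0.001] tooly [0.992 0.128 0.   ] F [ 0.05  0.79 -0.26] w 60.1
shift total [ 0.05  -0.024  2.311] per row [ 0.006 -0.003  0.289]
turn total [ 0.001  0.007 -0.019] per row [ 0.     0.001 -0.002]
```

View pics/s6z.png

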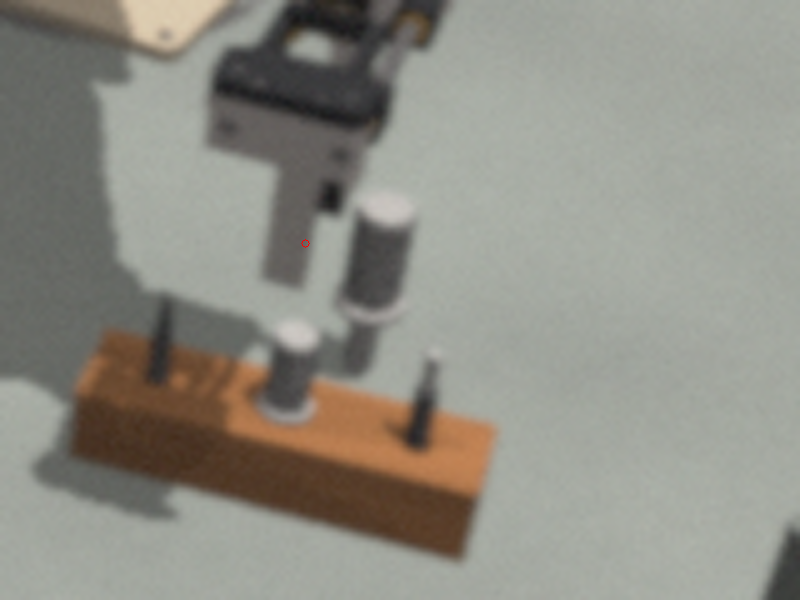

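Emit:
arm_command([
  [[0.02,-0.01,0.4],[0,0,0]],
  [[0.02,-0.01,0.4],[0,0,0]],
  [[0.01,0,0.4],[0,0,0]],
  [[0,0,0.3],[0,0,0]],
  [[0,0,0.3],[0,0,0]],
  [[0,0,0.1],[0,0,0]],
  [[0,0,0],[0,0,0]],
  [[0,0,0],[0,0,0]],
])

```text
time: 14.08
tcp_pos: [416.9, 317.1, 35.7]
eef_rot: [0.66, 0.751, 0.0, 0.0]
wrist_force: [0.1, -0.4, 0.7]
gripper_width: 60.0
```

```bash
python3 go.py 416.7 316 19 0.13 8
python3 - <<'E'
from h import *
b,d=snap('scene','s7');s=sense()
A=cv2.resize(b[180:270,370:490,::-1],(800,600),interpolation=cv2.INTER_CUBIC)
cv2.imwrite('pics/s7z.png',A)
b,d=snap('top','t7')
A=cv2.resize(b[180:270,180:300,::-1],(800,600),interpolation=cv2.INTER_CUBIC)
cv2.imwrite('pics/t7z.png',A)
E
```

```text
t 14.0833 tcp [416.9 317.1  35.7] toolx [-0.128  0.992  0.   ] tooly [0.992 0.128 0.001] F [ 0.05 -0.43  0.74] w 60.0
shift total [-0.026 -0.008  0.417] per row [-0.003 -0.001  0.052]
turn total [ 0.007 -0.002 -0.019] per row [ 0.001 -0.    -0.002]
```

View pics/s7z.png

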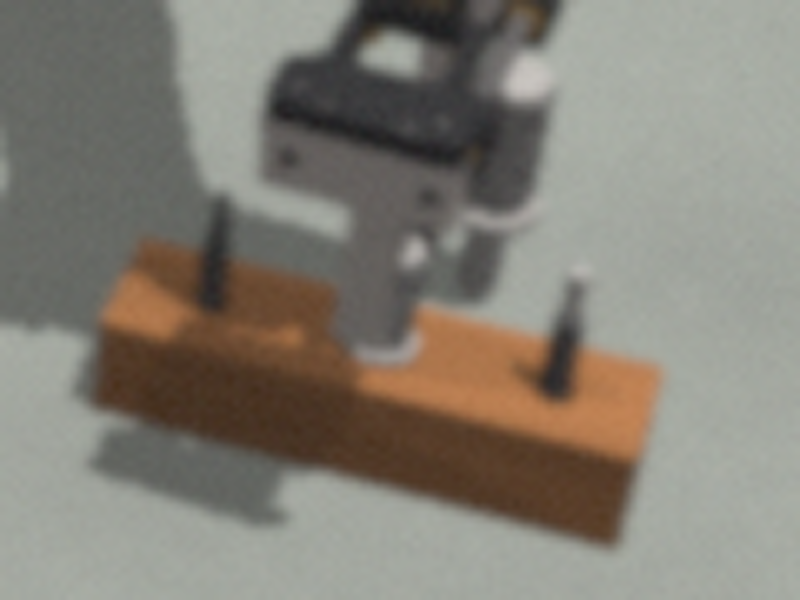

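View pics/t7z.png

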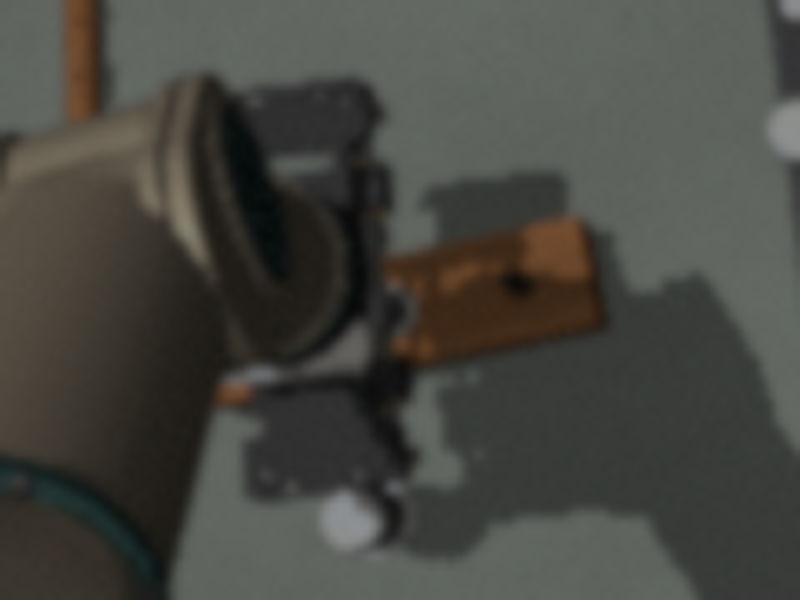

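Run:
```python
from h import *
s=sense();p=s['tcp_pos']+[0,0,35];ty=np.array([.992,.128,0])
f=lambda q:((w2px('scene',q)-[370,180])*6.667).round(0)
print(s['tcp_pos'],'centre',f(p),'front finger mid',f(p+36*ty),'outer face',f(p+42*ty),'back',f(p-36*ty))
print('pin axis at tip z',f([416.7,316,p[2]]),'collar',f([416.7,316,49]),'top',f([416.7,316,93]))
d=np.load('pics/s7.npy');C=cloud('scene',d)
for z in [(350,250),(372,250),(395,250),(350,300),(372,300),(395,300),(415,250),(372,325)]:
    u=370+z[0]/6.667;v=180+z[1]/6.667;print(z,C[int(round(v)),int(round(u))].round(0))
```

```text
[416.82422481 317.60268495  35.96454801] centre [389. 290.] front finger mid [359. 348.] outer face [354. 358.] back [418. 235.]
pin axis at tip z [385. 289.] collar [378. 333.] top [393. 242.]
(350, 250) [457. 313. 117.]
(372, 250) [460. 324. 124.]
(395, 250) [456. 329. 124.]
(350, 300) [458. 317.  95.]
(372, 300) [455. 325.  96.]
(395, 300) [445. 329.  92.]
(415, 250) [416. 324.  94.]
(372, 325) [460. 329.  90.]
```

Emit:
arm_command([
  [[-0.02,0,0.2],[0,0,0]],
  [[0,0,0.12],[0,0,0]],
  [[0,0,0.06],[0,0,0]],
  [[0,0,0],[0,0,0]],
  [[0,0,0],[0,0,0]],
])

```text
time: 14.6
tcp_pos: [415.9, 316.6, 19.6]
eef_rot: [0.66, 0.751, -0.0, -0.0]
wrist_force: [-0.4, 0.1, -0.1]
gripper_width: 59.8
```

Emit:
arm_command([
  [[0,0,0],[0,0,0]],
  [[0,0,0],[0,0,0]],
  [[0,0,0],[0,0,0]],
  [[0,0,0],[0,0,0]],
  [[0,0,0],[0,0,0]],
  [[0,0,0],[0,0,0]],
], grip=10, squeeze=12)

```text
time: 15.1
tcp_pos: [416.1, 316.8, 19.9]
eef_rot: [0.66, 0.751, 0.0, 0.0]
wrist_force: [1.0, 0.3, -0.0]
gripper_width: 23.6
```

```bash
python3 go.py 416.7 316 19 0.13 8
python3 - <<'E'
from h import *
b,d=snap('scene','s8');s=sense()
A=cv2.resize(b[180:270,370:490,::-1],(800,600),interpolation=cv2.INTER_CUBIC)
cv2.imwrite('pics/s8z.png',A)
E
```

```text
t 15.1 tcp [416.1 316.8  19.9] toolx [-0.129  0.992  0.   ] tooly [0.992 0.129 0.   ] F [ 0.98  0.25 -0.05] w 23.6
shift total [-0.021  0.011  0.024] per row [-0.003  0.001  0.003]
turn total [ 0.002 -0.001 -0.007] per row [ 0.    -0.    -0.001]
```

View pics/s8z.png

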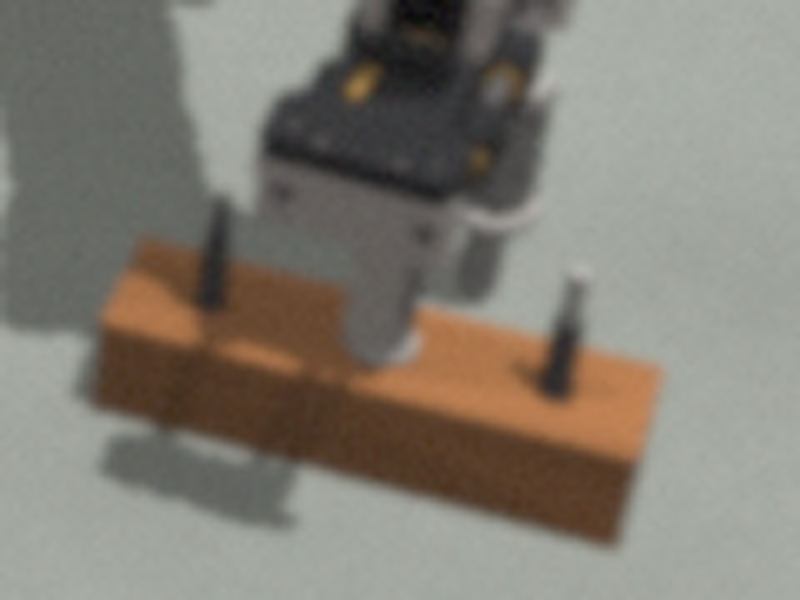

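Emit:
arm_command([
  [[0,0,0],[0,0,0]],
  [[0,0,0],[0,0,0]],
  [[0,0,0],[0,0,0]],
  [[0,0,0],[0,0,0]],
], squeeze=30)

```text
time: 15.48
tcp_pos: [416.2, 316.8, 19.9]
eef_rot: [0.66, 0.751, 0.0, 0.0]
wrist_force: [0.8, 0.1, -0.1]
gripper_width: 21.6
```

Emit:
arm_command([
  [[0,0,-0.2],[0,0,0]],
  [[0,0,-0.3],[0,0,0]],
  [[0,0,-0.5],[0,0,0]],
  [[0,0,-0.7],[0,0,0]],
  [[0,0,-0.7],[0,0,0]],
  [[0,0,0],[0,0,0]],
  [[0,0,0],[0,0,0]],
])

```text
time: 16.07
tcp_pos: [416.5, 317.4, 117.4]
eef_rot: [0.66, 0.751, 0.001, -0.0]
wrist_force: [-0.4, -0.4, -1.3]
gripper_width: 21.7
```

```bash
python3 go.py 523 15 100 0.13 10
python3 - <<'E'
from h import *
b,d=snap('scene','s9');s=sense()
A=cv2.resize(b[150:240,370:490,::-1],(800,600),interpolation=cv2.INTER_CUBIC)
cv2.imwrite('pics/s9z.png',A)
E
```

```text
t 16.0667 tcp [416.5 317.4 117.4] toolx [-0.129  0.992  0.002] tooly [0.992 0.129 0.002] F [-0.4  -0.37 -1.3 ] w 21.7
shift total [-7.84   1.662  0.423] per row [-0.784  0.166  0.042]
turn total [ 0.019 -0.018 -0.005] per row [ 0.002 -0.002 -0.   ]
```

View pics/s9z.png

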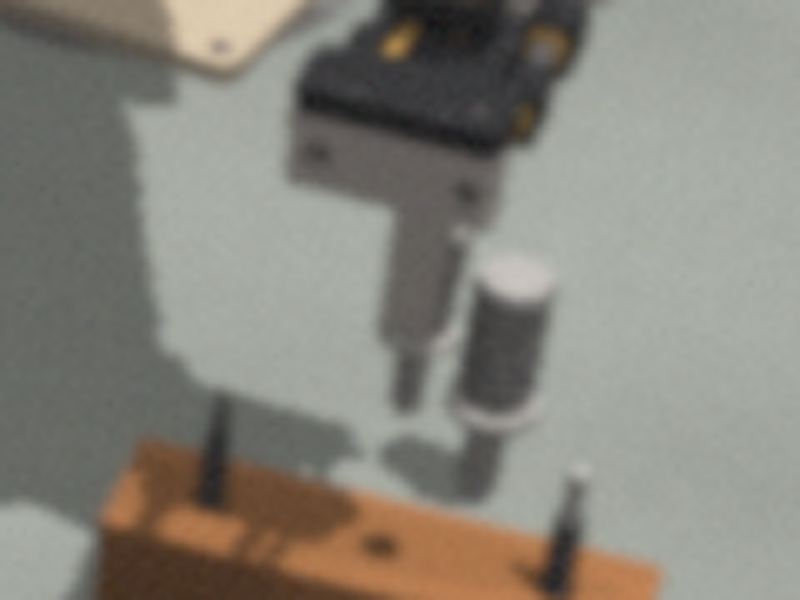

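Run:
```python
from h import *
print(ray('scene',370+407/6.667,150+408/6.667,109.5), ray('scene',370+380/6.667,150+545/6.667,45), sense()['tcp_pos'])
```

```text
[415.58766399 318.55950393 109.5       ] [417.72244398 317.9266098   45.        ] [415.52260225 316.73691277 116.10577185]
```

Emit:
arm_command([
  [[-0.7,0.15,0],[0,0,0]],
  [[-0.7,0.15,0],[0,0,0]],
  [[-0.7,0.15,0],[0,0,0]],
  [[-0.7,0.15,0],[0,0,0]],
  [[-0.7,0.15,0],[0,0,0]],
  [[-0.7,0.15,0],[0,0,0]],
  [[-0.7,0.15,0],[0,0,0]],
  [[-0.7,0.15,0],[0,0,0]],
])

```text
time: 16.78
tcp_pos: [491.2, 99.2, 114.4]
eef_rot: [0.66, 0.751, -0.001, -0.001]
wrist_force: [-1.1, 0.8, -0.7]
gripper_width: 21.4
```

Emit:
arm_command([
  [[-0.7,0.15,0],[0,0,0]],
  [[-0.7,0.15,0],[0,0,0]],
  [[-0.4,0.1,0],[0,0,0]],
  [[-0.4,0.1,0],[0,0,0]],
  [[0,0,0.3],[0,0,0]],
  [[0,0,0.3],[0,0,0]],
  [[0,0,0],[0,0,0]],
  [[0,0,0],[0,0,0]],
])

```text
time: 17.45
tcp_pos: [521.9, 16.1, 90.4]
eef_rot: [0.66, 0.751, -0.001, -0.002]
wrist_force: [-0.3, 0.4, -0.7]
gripper_width: 21.5
```

```bash
python3 go.py 523 15.5 68 0.13 4
```

```text
t 17.45 tcp [521.9  16.1  90.4] toolx [-0.129  0.992  0.   ] tooly [ 0.992  0.129 -0.004] F [-0.34  0.43 -0.66] w 21.5
shift total [-0.018  0.027  0.56 ] per row [-0.004  0.007  0.14 ]
turn total [-0.04  -0.003 -0.009] per row [-0.01  -0.001 -0.002]
```

Emit:
arm_command([
  [[0,0.02,0.3],[0,0,0]],
  [[0,0,0.26],[0,0,0]],
  [[0,0,0],[0,0,0]],
  [[0,0,0],[0,0,0]],
  [[0,0,0],[0,0,0]],
])

```text
time: 17.87
tcp_pos: [524.6, 16.2, 69.7]
eef_rot: [0.66, 0.751, 0.0, 0.0]
wrist_force: [0.4, -0.6, -1.3]
gripper_width: 22.1
```

```bash
cat > look.py <<'E'
import sys
from h import *
n=sys.argv[1]; s=sense();print(s['time'],s['tcp_pos'],s['wrist_force'].round(1))
b,d=snap('scene','s'+n);b2,d2=snap('top','t'+n)
A=cv2.resize(b[175:235,270:350,::-1],(800,600),interpolation=cv2.INTER_CUBIC)
A=np.clip(A.astype(float)*1.6,0,255).astype(np.uint8)
q=s['tcp_pos']-[0,0,8]
for p,c in((q,(0,0,255)),(np.r_[q[:2],36],(0,255,0))):
    v=(w2px('scene',p)-[270,175])*10; cv2.circle(A,tuple(int(round(k)) for k in v),4,c,1); print(v)
cv2.imwrite(f'pics/s{n}z.png',A)
A=cv2.resize(b2[160:235,290:390,::-1],(800,600),interpolation=cv2.INTER_CUBIC);cv2.imwrite(f'pics/t{n}z.png',A)
E
python3 look.py 10
```

```text
17.8667 [524.57448676  16.23850895  69.69672641] [ 0.4 -0.6 -1.3]
[337.44829411 312.52364795]
[339.93687123 388.94849137]
```

View pics/s10z.png

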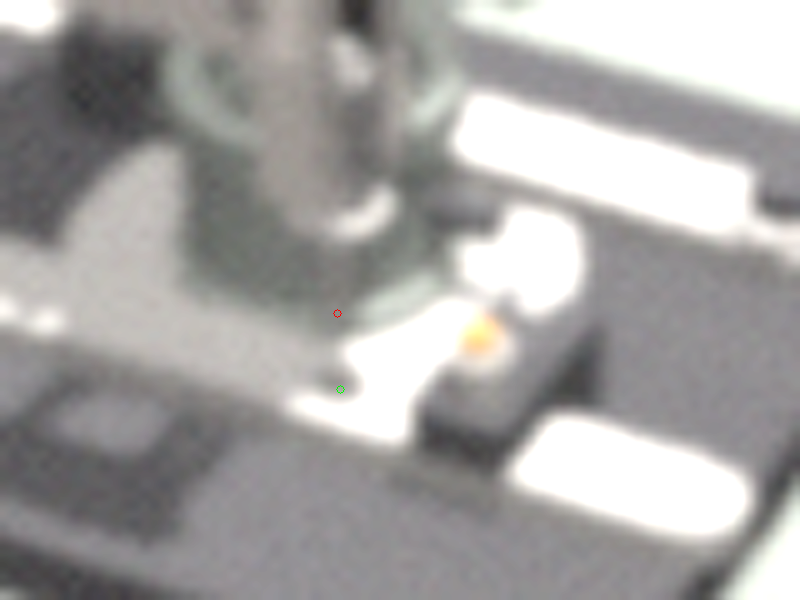

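View pics/t10z.png

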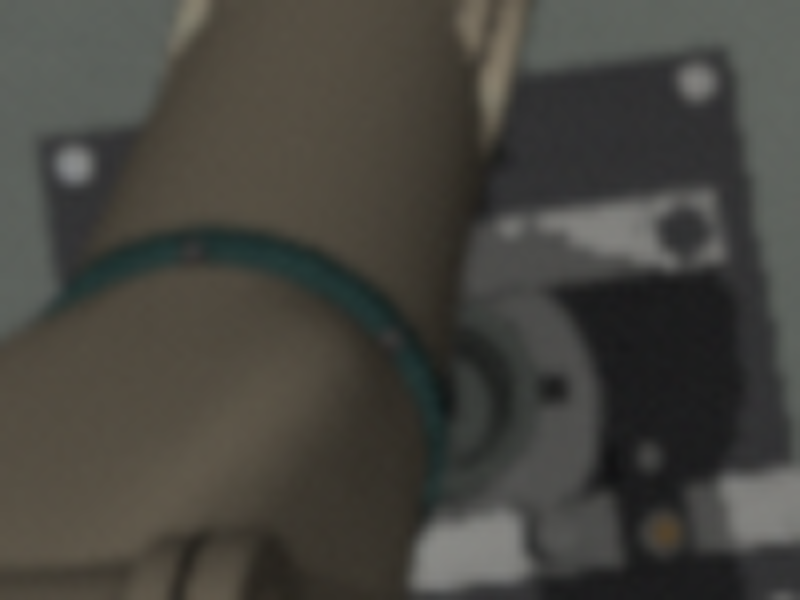

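Run:
```python
from h import *
print(ray('scene',270+33.5,175+38.3,36))
b=cv2.imread('pics/s10.png').astype(float)
A=b[190:225,290:325]; A=(A-40)/(150-40)*255
cv2.imwrite('pics/s10y.png',cv2.resize(np.clip(A,0,255).astype(np.uint8),(600,600),interpolation=cv2.INTER_CUBIC))
```

```text
[523.29455659  13.68403846  36.        ]
```

View pics/s10y.png

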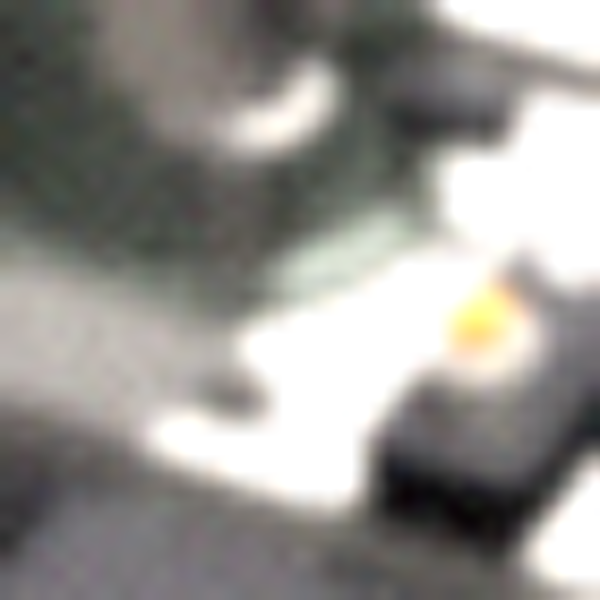

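Run:
```python
from h import *
def cen(f,name,u,v,r,z):
    g=cv2.GaussianBlur(cv2.imread(f'pics/{f}.png',0).astype(np.float32),(0,0),.6)
    u,v=int(round(u)),int(round(v));P=g[v-r:v+r+1,u-r:u+r+1]
    bg=np.median(np.r_[P[0],P[-1],P[:,0],P[:,-1]]);w=np.clip(bg-P-.25*(bg-P.min()),0,None)
    yy,xx=np.mgrid[-r:r+1,-r:r+1];cu=u+(w*xx).sum()/w.sum();cv=v+(w*yy).sum()/w.sum()
    print(f,name,(cu,cv),P.min(),bg,ray(name,cu,cv,z))
for r in(3,4):
    cen('s0','scene',220+338/5,150+380/5,r,36);cen('t0','top',200+525/4,130+184/4,r,36)
    cen('s5','scene',220+421/5,150+316/5,r,36);cen('t5','top',200+518/4,130+258/4,r,36)
    cen('s9','scene',427,231.75,r,45)
g=cv2.imread('pics/t5.png',0);print(g[188:201,322:338]);g=cv2.imread('pics/s5.png',0);print(g[207:220,296:312])
```

```text
s0 scene (np.float64(287.0334471052963), np.float64(225.775499940849)) 118.90878 180.13882 [588.05966047   8.7935578   36.        ]
t0 top (np.float64(330.5233638082824), np.float64(175.64247118602015)) 64.3624 117.34121 [589.86949793  10.41719277  36.        ]
s5 scene (np.float64(303.2833766015955), np.float64(213.47748944314333)) 91.59756 115.08104 [524.21935443  13.65083014  36.        ]
t5 top (np.float64(328.91793420979434), np.float64(193.73348546992656)) 47.767014 73.24123 [527.58441052  16.35020381  36.        ]
s9 scene (np.float64(426.5608123038162), np.float64(231.45873326804758)) 77.81141 123.36801 [417.33420931 316.57253739  45.        ]
s0 scene (np.float64(287.73789677824743), np.float64(225.3952263096274)) 113.90072 182.85605 [585.8532309    9.36775197  36.        ]
t0 top (np.float64(330.152463766396), np.float64(176.44416968345004)) 64.3624 121.02811 [587.09429037  11.7018845   36.        ]
s5 scene (np.float64(302.6848924295415), np.float64(214.42298293718795)) 90.22287 113.64528 [528.30533133  14.68678502  36.        ]
t5 top (np.float64(328.75779836632654), np.f
[... 1055 characters left out ...]
 110 110 113 117 119 123 120]
 [122 119 121 119 122 119 116 117 118 118 119 121 120 120 124 121]
 [121 122 121 122 117 116 114 112 113 115 117 119 120 122 120 120]
 [120 121 120 120 117 108 103  99 100 103 109 117 119 122 118 112]
 [119 119 118 120 114 104  93  88  90  91 105 116 121 119 112 105]
 [111 114 114 118 115 108  98  91  92  97 111 114 119 117 109  90]
 [ 96 103 107 111 110 109 107 105 104 111 113 117 120 113 102  79]
 [ 85  86  92  98 101 105 107 112 115 114 116 120 118 117  97  69]
 [ 80  82  81  87  90  92  97 101 107 109 114 115 118 113  94  69]
 [ 70  77  76  79  81  82  86  91  92  97 104 105 110 108  92  65]
 [ 65  66  68  71  72  76  78  82  85  86  85  92  96  97  88  68]]
```

Emit:
arm_command([
  [[0,0,0.2],[0,0,0]],
  [[0,0,0.2],[0,0,0]],
  [[0,0,0.1],[0,0,0]],
  [[0,0,0],[0,0,0]],
  [[0,0,0],[0,0,0]],
])

```text
time: 18.38
tcp_pos: [524.1, 16.1, 48.9]
eef_rot: [0.66, 0.751, -0.0, -0.0]
wrist_force: [0.5, 0.1, -1.3]
gripper_width: 21.4
```

Emit:
arm_command([
  [[0,0,0.05],[0,0,0]],
  [[0,0,0.05],[0,0,0]],
  [[0,0,0.05],[0,0,0]],
  [[0,0,0],[0,0,0]],
])

```text
time: 18.72
tcp_pos: [524.3, 16.2, 43.2]
eef_rot: [0.66, 0.751, -0.0, -0.0]
wrist_force: [0.2, 0.6, -0.8]
gripper_width: 21.9
```

Emit:
arm_command([
  [[0,0,0.04],[0,0,0]],
  [[0,0,0.04],[0,0,0]],
  [[0,0,0],[0,0,0]],
])

```text
time: 18.97
tcp_pos: [524.0, 15.7, 40.0]
eef_rot: [0.66, 0.751, -0.0, -0.0]
wrist_force: [-1.1, -0.8, -0.1]
gripper_width: 21.7
```

Emit:
arm_command([
  [[0,0,0.04],[0,0,0]],
  [[0,0,0.04],[0,0,0]],
  [[0,0,0],[0,0,0]],
])

```text
time: 19.22
tcp_pos: [523.8, 15.7, 36.6]
eef_rot: [0.66, 0.751, -0.001, -0.0]
wrist_force: [-1.4, -1.9, -1.7]
gripper_width: 21.5
```

Emit:
arm_command([
  [[0,0,0.05],[0,0,0]],
  [[0,0,0.05],[0,0,0]],
  [[0,0,0],[0,0,0]],
])

```text
time: 19.47
tcp_pos: [523.7, 15.7, 32.6]
eef_rot: [0.66, 0.751, -0.001, -0.0]
wrist_force: [-2.2, -2.8, -1.2]
gripper_width: 21.3
```

Emit:
arm_command([
  [[-0.02,-0.02,0.03],[0,0,0]],
  [[0,0,0.05],[0,0,0]],
  [[0,0,0.05],[0,0,0]],
  [[0,0,0],[0,0,0]],
])

```text
time: 19.8
tcp_pos: [523.7, 15.5, 27.4]
eef_rot: [0.66, 0.751, -0.0, -0.0]
wrist_force: [-1.1, -2.4, -1.4]
gripper_width: 21.7
```

Emit:
arm_command([
  [[-0.02,-0.01,0.06],[0,0,0]],
  [[0,0,0.06],[0,0,0]],
  [[0,0,0.06],[0,0,0]],
  [[0,0,0.05],[0,0,0]],
  [[0,0,0],[0,0,0]],
])

```text
time: 20.22
tcp_pos: [523.7, 14.8, 18.2]
eef_rot: [0.66, 0.751, 0.0, -0.0]
wrist_force: [-0.9, 0.2, -0.8]
gripper_width: 21.7
```

Emit:
arm_command([
  [[0,0,0.05],[0,0,0]],
  [[0,0,0.04],[0,0,0]],
  [[0,0,0.03],[0,0,0]],
  [[0,0,0],[0,0,0]],
])

```text
time: 20.55
tcp_pos: [523.6, 14.6, 13.6]
eef_rot: [0.66, 0.751, 0.0, -0.0]
wrist_force: [-0.4, 0.6, -1.7]
gripper_width: 21.7
```

Emit:
arm_command([
  [[0,0,0.03],[0,0,0]],
  [[0,0,0.03],[0,0,0]],
  [[0,0,0.02],[0,0,0]],
  [[0,0,0],[0,0,0]],
])

```text
time: 20.88
tcp_pos: [523.6, 14.5, 10.9]
eef_rot: [0.66, 0.751, 0.0, -0.0]
wrist_force: [-1.9, 0.3, 4.0]
gripper_width: 21.6
```

Emit:
arm_command([
  [[0,0,0.02],[0,0,0]],
  [[0,0,0.02],[0,0,0]],
  [[0,0,0],[0,0,0]],
])

```text
time: 21.13
tcp_pos: [523.7, 14.6, 10.8]
eef_rot: [0.66, 0.751, 0.001, -0.0]
wrist_force: [-5.2, 1.1, 18.5]
gripper_width: 21.5
```

Emit:
arm_command([
  [[0,0,-0.035],[0,0,0]],
  [[0,0,0],[0,0,0]],
])

```text
time: 21.3
tcp_pos: [523.6, 14.5, 10.9]
eef_rot: [0.66, 0.751, 0.0, 0.0]
wrist_force: [-2.4, 0.4, 9.7]
gripper_width: 21.7
```

Emit:
arm_command([
  [[0,0,0],[0,0,0]],
  [[0,0,0],[0,0,0]],
  [[0,0,0],[0,0,0]],
  [[0,0,0],[0,0,0]],
], grip=33)

```text
time: 21.63
tcp_pos: [523.9, 14.2, 10.3]
eef_rot: [0.66, 0.751, 0.0, 0.0]
wrist_force: [-0.2, -0.6, 0.1]
gripper_width: 33.0
```

Emit:
arm_command([
  [[0,0,-0.2],[0,0,0]],
  [[0,0,-0.5],[0,0,0]],
  [[0,0,-0.8],[0,0,0]],
  [[0,0,-0.8],[0,0,0]],
  [[0,0,-0.8],[0,0,0]],
  [[0,0,0],[0,0,0]],
  [[0,0,0],[0,0,0]],
])

```text
time: 22.22
tcp_pos: [525.1, 14.5, 136.5]
eef_rot: [0.66, 0.751, 0.002, 0.001]
wrist_force: [-0.4, -0.7, -1.0]
gripper_width: 32.8
```

```bash
python3 look.py 11; python3 go.py 560 330 150 0.13 10
python3 - <<'E'
import cv2
b=cv2.imread('pics/s11.png')
cv2.imwrite('pics/s11y.png',cv2.resize(b[150:270,220:380],(800,600),interpolation=cv2.INTER_CUBIC))
E
```

```text
22.2167 [525.06994067  14.54524263 136.46015661] [-0.4 -0.7 -1. ]
[324.1275691  103.63173703]
[333.66080374 387.65062924]
t 22.3167 tcp [522.8  14.7 134. ] toolx [-0.129  0.992  0.   ] tooly [ 0.992  0.129 -0.001] F [-0.79 -0.2  -1.34] w 33.1
shift total [ 7.697  1.939 -0.399] per row [ 0.77   0.194 -0.04 ]
turn total [-0.009 -0.004 -0.005] per row [-0.001 -0.    -0.001]
```

View pics/s11y.png

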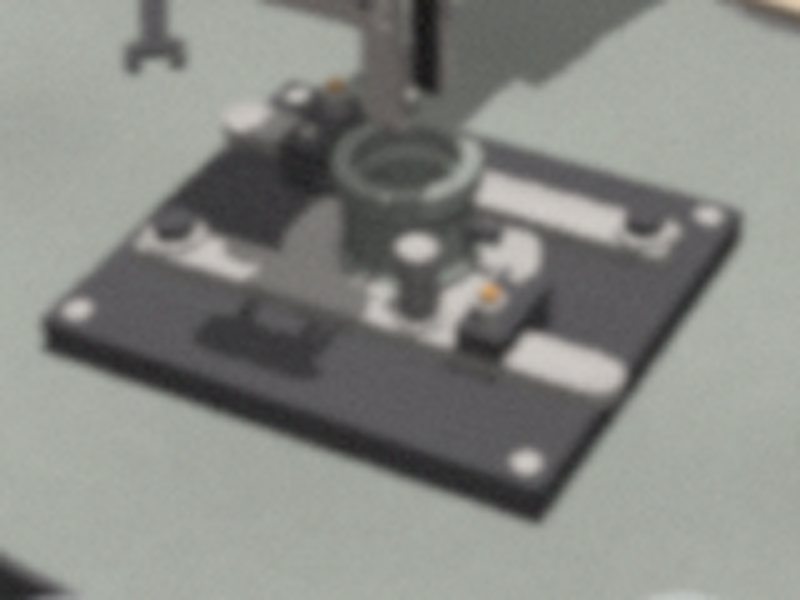

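Run:
```python
from h import *
d=np.load('pics/s11.npy');C=cloud('scene',d)
u,v=220+417/5,150+245/5
print('pin top',np.median(C[int(v)-1:int(v)+2,int(u)-2:int(u)+3].reshape(-1,3),0).round(1), ray('scene',u,v,84))
u,v=220+398/5,150+92/5
d0=np.load('pics/s0.npy');C0=cloud('scene',d0);print('near',np.median(C0[int(v)-1:int(v)+2,int(u)-2:int(u)+3].reshape(-1,3),0).round(1))
s=sense();print(s['time'],s['joint_velocities'].round(3),s['wrist_force'].round(2))
a=cv2.imread('pics/s0.png',0).astype(int);b=cv2.imread('pics/s11.png',0).astype(int)
for n,(x,y) in dict(tumbler=(357,286),can=(182,160),jacks=(155,205),paddle=(455,340),spanner=(250,148),pA=(402,217),pB=(454,232)).items():
    print(n,np.abs(a-b)[y-15:y+16,x-12:x+13].mean().round(1))
```

```text
pin top [526.1  15.8  85.9] [523.15460028  14.80196393  84.        ]
near [415.2 -80.2  84.9]
22.3167 [ 0.006  0.023 -0.008  0.01  -0.001 -0.003 -0.   ] [-0.79 -0.2  -1.34]
tumbler 3.7
can 3.0
jacks 3.6
paddle 2.5
spanner 3.5
pA 3.3
pB 3.2
```

Pin top reads about 84–86 mm, the same as the near pin, and the other tools are unchanged. I'm handing the job in.

Emit:
arm_command([
  [[0,0,0],[0,0,0]],
  [[0,0,0],[0,0,0]],
  [[0,0,0],[0,0,0]],
  [[0,0,0],[0,0,0]],
])

```text
time: 22.65
tcp_pos: [523.0, 14.3, 133.7]
eef_rot: [0.66, 0.751, -0.001, -0.0]
wrist_force: [-0.9, 0.2, 0.0]
gripper_width: 33.0
```

```bash
python3 -c "
from cell import env
print(env.close_job())"
```

```text
the job is handed in; nothing more can be done
None
```

I closed the far bar against the keeper's stop and dropped the lock pin home through the bar into the bed. I handed the job in at about 23 s; the hand-in gives no verdict.

- **Bar:** I swung it with the closed fingers. The push at the free end was about 7 N as it passed under the roller. The stop was felt as the force climbing with no more travel, and I pressed to about 18 N there. That was a little over the 15 N asked, chosen because sliding drag took about 7 N. It puts roughly 14 N on the stop by my estimate, which I could not measure directly.
- **Pin:** I took the smaller pin from the middle hole of the tool block. It slid into the bar and bed with side forces under 4 N. The collar met the bar at a reading of 10.9 mm, against 11 mm expected. I pressed it down with up to 18 N, then released it and lifted clear.
- **Last checks:** The bar lay home in the last picture and the pin stood upright in it. Its top read 84–86 mm above the bench, like the near pin (85 mm). Image patches around the tumbler, can, jacks, paddle, spanner and both punches showed no change from the start.
- **Disagreements:** The reported tool height was about 36 mm below where the cameras showed the fingertips. I took the pin's heights from how it stood in the tool block instead. The two cameras also differed by 1–4 mm on the hole position, and I settled that by feel as the pin went in.

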